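# Load a bearing cap over the lip of a nest and seat it on the stop

### The arm

A 7-joint arm with a two-finger parallel gripper is mounted at the origin on a cart in front of the work surface, level with it; the furniture and walls round the work are solid. World frame = base frame: x ahead of the robot, y to its left, z up, the work surface at z = 0. Lengths are in m, angles in rad, forces in N, time in s.
With the tool pointing down it reaches from about 0.425 to 1.025 m from the base axis. Payload 3.6 kg.
Tool frame: the origin (TCP) lies midway between the tips of the shut fingers; the grasp point (between the pads) lies r.grip_point_offset behind it (r.grip_point_offset is the distance from the TCP to the grasp point, in m); z points along the fingers, y is the direction in which the jaws open and shut (so a half turn about z gives the same grasp; the last joint's range is limited). The gripper opens to 85 mm and grips with 20 to 120 N. Pads are 22 mm wide; open, the fingers measure 114 mm over their backs; the gripper's body (76 mm by 85 mm) begins 54 mm behind the grasp point. The pads swing forward as they close: fully open they stand 13 mm farther back than shut.
Start: joints at [-1.371, 0.591, 0.048, 1.609, -0.033, 0.943, -0.034], TCP at [0.21, 0.694, 0.205] pointing down, gripper open.
Joint ranges: [-2.69, 2.69], [-0.47, 2.24], [-1.27, 1.36], [0.19, 2.51], [-1.53, 4.68], [0.08, 2.07], [-3.09, 3.09]. Speed limits (rad/s): [2.57, 2.57, 3.14, 3.14, 3.14, 3.14, 3.14].

### API

Orientations are given as a unit quaternion [x, y, z, w].
In Python, from workcell import readout, imaging, job, r gives the robot as it stands. The module is installed in compiled form; this text tells all that it offers.
- The arm moves only by the tool move_arm, never from a script. Its argument "commands" is text: rows parted by semicolons, each of 7 numbers parted by spaces: the turn, a rotation vector about the tool's x, y, z in rad, then the shift along the tool's x, y, z in cm, then the closure, from 0 (fully open) to 1 (shut). A call has exactly 10 rows; each row shifts and turns the pose as measured when the row begins, along the tool's axes as they then stand; what a row does not reach is not made up. A row lasts 1/12 s, in which the tool goes at most 41.7 mm and 7.16 degrees, less where a joint would pass 70% of its speed; a pose out of reach is approached as far as the arm can. A call with a gripper value outside its range is refused whole. The fingers move at their own pace and stop on an object; "grip_force" is the grip in N (left out, the last holds). Time passes only in rows, so rows that do not move let the fingers close, or fill a call up. It gives the time, the measured TCP pose, the force and the opening at its end, in the units of the state.
- readout.sense(): the state, without advancing time (a new reading comes with each control period).
- imaging.read_camera(name): name is "scene" or "side" or "wrist"; returns a dict with "pixels" (420x560x3 uint8, red, green, blue), "range_z" (420x560 float32, m along the optical axis (not along the pixel's ray), 0 where there is no reading), "fov_y" (degrees; the focal length in pixels is half the picture's height over the tangent of half this angle, whatever the lens; pixels are square), "cx", "cy" (the principal point, pixels), "D" ([k1, k2, p1, p2, k3] as OpenCV has them; the pictures are not rectified), "eye" and "rotation" of the camera in the world; the wrist camera has in their place "hand_eye" (4x4, takes a point from camera to tool coordinates, whose origin is the TCP and whose axes are the flange's). Camera axes: x right, y down, z forward; pixel columns grow to the right and rows downward; lengths in m; the calibration is good to about 2 mm. A picture is of the moment at which its call begins: read the wrist's pose just before it.
- job.hand_in(): hands the job in, once; it reports no verdict.
The state is a dict: "time": time; "qpos": joint angles; "qd": joint speeds; "joint_efforts": joint torques, N m; "ee_pos": TCP position; "eef_rot": TCP orientation; "ft_force": force on the tool from outside, world axes, zero at the start; "ft_torque": the same for the moment, N m; "opening": finger opening in m.
Only numpy, scipy, OpenCV 4.12 (cv2) and the standard library are available. Lean on these libraries where they do the work, as an engineer would, in place of code of your own. Each camera call takes 0.05 s, during which the arm holds its last target.

### The job

Lay the round brass bearing cap flat on the open infeed deck of the aluminium nest and let go of it. Then push it along the channel between the rails, over the raised lip, so that it drops into the pocket beyond, and push it on until it is fully home against the orange stop, pressing it there gently but firmly for about half a second (aim for a push of 8 N, never over 12 N). Back away and leave it lying flat in the pocket, with the loose things around the nest left alone.

Things in the scene. Friction and masses are not known exactly. Their poses are not given: they have to be found in the camera images.
- cap: Loose round brass-coloured bearing cap, a flat disc 50 mm in diameter and 14 mm thick with a shallow recess in its top, 0.08 to 0.17 kg, at first lying flat on the bench to the left of the nest. Origin: centre of its underside, z up. Its yaw means nothing.
- nest: Fixed aluminium loading nest, 230 x 90 mm. Origin: on the bench top, under its middle line; x is the direction of pushing, y to its left, z up (all points: same axes; x, z below in mm of this frame). Steel rails either side of the channel from x = -35 to 123: inner faces at y = +-26.5, tops at z = 30, mouths flared to y = +-36 at x = -52.
- deck (a point): Middle of the open infeed deck (x = -76, y = 0, z = 20), on its top face, where the cap is to be laid. The deck is flat and 90 mm wide, from x = -105 to the foot of the ramp at x = -8.
- lip (a point): Middle of the far top edge of the lip (x = 10, z = 23): a dark steel bar across the channel, top flat from x = 4 to 10, with a ramp up to it from x = -8, z = 20; a vertical drop behind it. The cap drops once its rear edge is past this point. Its top then stands 9 mm above the lip, so a tool whose tip is 4 to 6 mm above the lip, pushing its rear edge, clears the lip all the way.
- pocket (a point): Point on the pocket floor (x = 50, z = 18). The floor runs on from the lip (x = 10). A blue bridge crosses the channel over the pocket at x = 54 to 64, underside at z = 42, top at z = 52, so the cap cannot be put in from above.
- end_stop: End stop: a blue yoke fixed across the rails beyond the bridge (x = 105 to 117, underside at z = 39), with an orange slide 50 x 46 x 20 mm through it, whose flat face the cap meets. Origin: at x = 111 of the nest, z = 0. The slide is clamped at another place each time, its face anywhere from x = 63 to 89; that is not measured here: find it by feel. It is rigid. Of an 8 N push, 1 to 2 N are lost to friction.
- check_weight: Loose brass check weight 26 x 26 x 44 mm, standing on the bench. Bystander. Origin: centre of its underside.
- parts_cup: Loose steel cup 70 mm wide, 46 mm high. Bystander. Origin: centre of its underside.
- marker_red: Loose marker with a red cap, 16 x 138 x 18 mm, lying near the bench's front edge. Bystander. Origin: its middle, on the underside.
Things that resemble listed ones, but are neither listed nor needed, are in the scene too. Of the things like the cap, leave any that is pink; of the rest the smaller one is meant.

How it is judged:
On the way, in this order (a step that is already met when the one before it is completed fails the run):
1. the cap lies flat on the infeed deck, wholly before the ramp, and the fingers have let go of it (angle between cap's own z axis and vertical below 0.05 rad and x of cap in the frame of nest between -0.103 and -0.033 m and y of cap in the frame of nest between -0.03 and 0.03 m and z of cap in the frame of nest between 0.0185 and 0.0215 m and contact force between the fingers and cap below 0.1 N), for 0.2 s.
2. the cap, down flat in the pocket beyond the lip, is pressed against the orange stop with more than 3 N for 0.3 s (z of cap in the frame of nest between 0.0165 and 0.0192 m and x of cap in the frame of nest between 0.034 and 0.067 m and y of cap in the frame of nest between -0.005 and 0.005 m and angle between cap's own z axis and vertical below 0.05 rad and contact force between cap and end_stop above 3 N), for 0.3 s.
At the end, for the whole second after the job is handed in: the cap lies flat (within 0.05 rad) on the pocket floor, down behind the lip, its centre 34 to 67 mm beyond the nest origin and within 5 mm of its middle line, at rest and released (z of cap in the frame of nest between 0.0165 and 0.0192 m and x of cap in the frame of nest between 0.034 and 0.067 m and y of cap in the frame of nest between -0.005 and 0.005 m and angle between cap's own z axis and vertical below 0.05 rad and linear speed of cap below 0.01 m/s and contact force between the fingers and cap below 0.1 N); the robot touches nothing.
It fails at once if the cap is pressed against the stop with more than 12 N (contact force between cap and end_stop above 12 N).
It fails at once if the robot itself touches the orange stop with more than 5 N (contact force between the arm and end_stop above 5 N).
It fails at once if the check weight is moved by more than 20 mm (distance of check_weight from where it was at the start of the episode above 0.02 m).
It fails at once if the steel cup is moved by more than 20 mm (distance of parts_cup from where it was at the start of the episode above 0.02 m).
It fails at once if the marker is moved by more than 20 mm (distance of marker_red from where it was at the start of the episode above 0.02 m).
It also fails if it takes over 59 s, if anything falls off the work surface, if the arm or the gripper's body presses on something with over 40 N, if the wrist force passes 120 N, or if a joint passes its speed limit or range.

## Working session

There is one attempt and no reset: what is moved stays moved. The work goes in short steps, Python scripts to look and compute and a tool call to move; the robot and the scene stay as the last step left them, time stands still between calls to the robot, and variables do not carry over. Pictures are saved under pics/ and viewed, and the job is handed in when it is done.

Besides the shell and the picture viewer there is one more tool, called as name(argument=value, ...) on one line, values as JSON. move_arm: Moves the arm, as the interface text tells. Its arguments: {"type":"object","properties":{"commands":{"type":"string"},"grip_force":{"type":"number"}},"required":["commands"]}

```bash
mkdir -p pics; cat > h.py <<'E'
import numpy as np, cv2
from workcell import readout, imaging, job, r
from scipy.spatial.transform import Rotation as R
def cam(n):
    s=readout.sense(); c=imaging.read_camera(n)
    h,w=c['pixels'].shape[:2]; f=h/2/np.tan(np.radians(c['fov_y'])/2)
    c['K']=np.array([[f,0,c['cx']],[0,f,c['cy']],[0,0,1]]); c['D']=np.array(c['D'],float)
    if n=='wrist':
        T=np.eye(4);T[:3,:3]=R.from_quat(s['eef_rot']).as_matrix();T[:3,3]=s['ee_pos']
        M=T@np.array(c['hand_eye'])
        c['R']=M[:3,:3];c['t']=M[:3,3]
    else:
        ro=np.array(c['rotation']); c['R']=ro if ro.shape==(3,3) else R.from_quat(ro).as_matrix(); c['t']=np.array(c['eye'])
    return c
def save(c,name): cv2.imwrite('pics/'+name,c['pixels'][:,:,::-1])
def rays(c,uv):
    p=cv2.undistortPoints(np.array(uv,float).reshape(-1,1,2),c['K'],c['D']).reshape(-1,2)
    return np.c_[p,np.ones(len(p))]@c['R'].T
def onplane(c,uv,z):
    d=rays(c,uv); return c['t']+d*((z-c['t'][2])/d[:,2])[:,None]
def depthpt(c,uv):
    d=rays(c,uv); out=[]
    for (u,v),dd in zip(uv,d):
        out.append(c['t']+dd*c['range_z'][int(round(v)),int(round(u))])
    return np.array(out)
def proj(c,P):
    Rv,_=cv2.Rodrigues(c['R'].T); t=-c['R'].T@c['t']
    return cv2.projectPoints(np.array(P,float).reshape(-1,3),Rv,t,c['K'],c['D'])[0].reshape(-1,2)
E
python3 - <<'E'
from h import *
print(readout.sense(), r.grip_point_offset)
for n in ['scene','side','wrist']:
    c=cam(n); save(c,n+'0.png'); print(n,c['t'],c['R'],c['fov_y'],c['D'])
E
```

```text
{'time': 0.0, 'qpos': array([-1.37052269,  0.5921033 ,  0.04832844,  1.60981752, -0.03326552,
        0.94273288, -0.03371327]), 'qd': array([-7.81665139e-04,  2.14206049e-03,  4.17760982e-04, -4.35192544e-05,
        5.49369817e-05, -1.36096873e-04, -1.00905641e-03]), 'joint_efforts': array([-2.03296718e-04, -5.48689520e+01,  1.54625606e+00, -1.98122782e+01,
        9.30488779e-03,  8.63757130e-03, -1.47347734e-06]), 'ee_pos': array([0.20970094, 0.69307988, 0.20355499]), 'eef_rot': array([ 1.46327468e-01,  9.89235563e-01, -1.12547930e-03, -8.07013071e-05]), 'ft_force': array([ 0.49839724,  0.0143097 , -0.29857886]), 'ft_torque': array([-0.00758368, -0.06563389, -0.01657441]), 'opening': 0.08538182398653091} 0.0187
scene [-0.58816133 -0.49051903  0.83439644] [[ 0.42985225 -0.47732994  0.76640927]
 [-0.90283329 -0.23749007  0.35845573]
 [ 0.01091293 -0.84602281 -0.533035  ]] 45.437876249429706 [-0.0536748  0.         0.         0.         0.       ]
side [0.90875781 0.63297692 1.20946931] [[-0.83797609  0.46436629 -0.28663571]
 [ 0.54561819  0.72242845 -0.42473277]
 [ 0.00984221 -0.51230956 -0.85874446]] 44.4738647892561 [-0.01163921  0.          0.          0.          0.        ]
wrist [0.14219989 0.71364968 0.37352628] [[ 0.28884273  0.9187988   0.26903279]
 [ 0.95737522 -0.27673292 -0.08277428]
 [-0.00160268  0.28147408 -0.95956749]] 62.0102176609298 [0.02905327 0.         0.         0.         0.        ]
```

View pics/scene0.png

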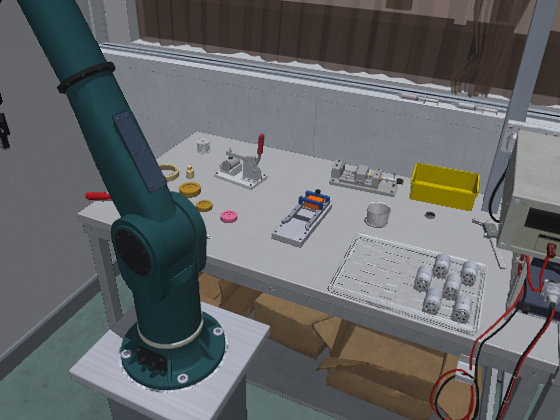

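View pics/side0.png

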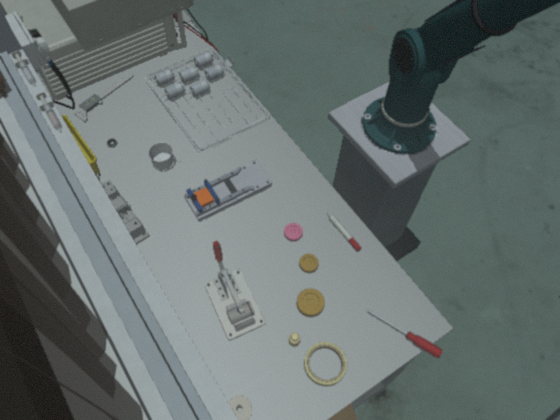

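View pics/wrist0.png

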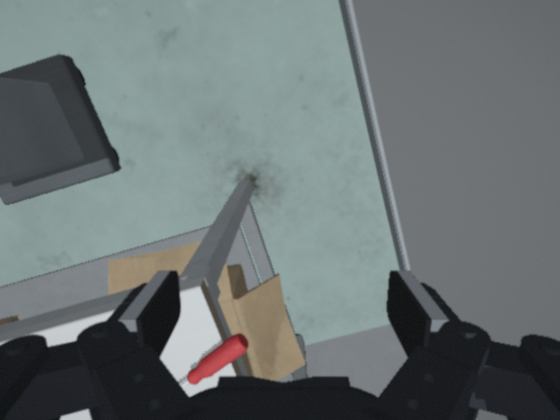

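Both views show the same candidates. The pink disc is at scene (229,216), side (293,231). The small brass disc is at scene (204,206), side (309,262). The large brass disc is at scene (189,188), side (311,301), and there is a brass ring at side (325,364). Ruling out pink and taking the smaller of the rest gives side (309,262). I'll check that choice and measure it in crops.

```bash
python3 - <<'E'
from h import *
for n,box,box2 in [('side',(280,215,345,320),(175,150,285,225)),('scene',(170,175,250,230),(265,180,340,250))]:
    c=cam(n); np.save(n+'.npy',c,allow_pickle=True)
    hsv=cv2.cvtColor(c['pixels'],cv2.COLOR_RGB2HSV)
    m=cv2.inRange(hsv,(12,120,60),(28,255,255))
    k,lab,st,ce=cv2.connectedComponentsWithStats(m)
    for i in range(1,k):
        if st[i,4]>60:
            P=depthpt(c,[ce[i]])[0]; print(n,ce[i],st[i],P, onplane(c,[ce[i]],0.014))
    for j,b in enumerate((box,box2)):
        im=c['pixels'][b[1]:b[3],b[0]:b[2],::-1]; s=min(780/im.shape[1],580/im.shape[0])
        cv2.imwrite(f'pics/{n}_c{j}.png',cv2.resize(im,None,fx=s,fy=s,interpolation=cv2.INTER_CUBIC)); print(s)
    print(depthpt(c,[(250,200) if n=='side' else (250,200)]))
E
```

```text
side [ 85.30081301 149.89430894] [ 74 133  22  31 123] [ 0.8411749  -0.41058117  0.01788359] [[ 0.84095463 -0.41398231  0.014     ]]
side [204.06837607 196.        ] [196 189  17  14 117] [ 0.63423997 -0.07556536  0.0365047 ] [[ 0.62897302 -0.08915957  0.014     ]]
5.523809523809524
7.090909090909091
[[ 5.24984701e-01 -1.75703664e-02 -3.49675084e-04]]
scene [444.1759519  186.16032064] [ 410  163   70   48 2495] [ 0.96437666 -0.41671434  0.00282612] [[ 0.94351509 -0.41770606  0.014     ]]
scene [189.6328125  189.08203125] [179 182  22  16 256] [0.55640559 0.31758347 0.01330495] [[0.55543672 0.31689941 0.014     ]]
scene [203.81045752 205.41830065] [196 200  16  12 153] [0.49782808 0.22885406 0.00989428] [[0.49242025 0.22527184 0.014     ]]
9.75
8.285714285714286
[[0.60096605 0.12332806 0.00115818]]
```

View pics/side_c0.png

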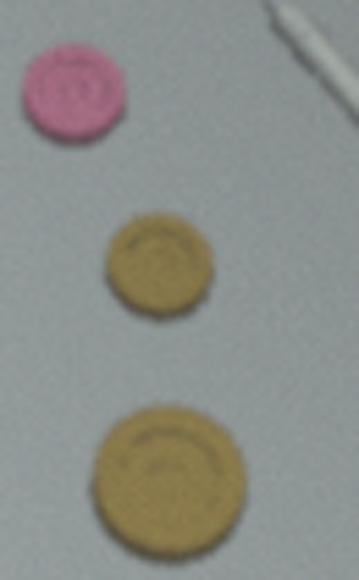

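View pics/side_c1.png

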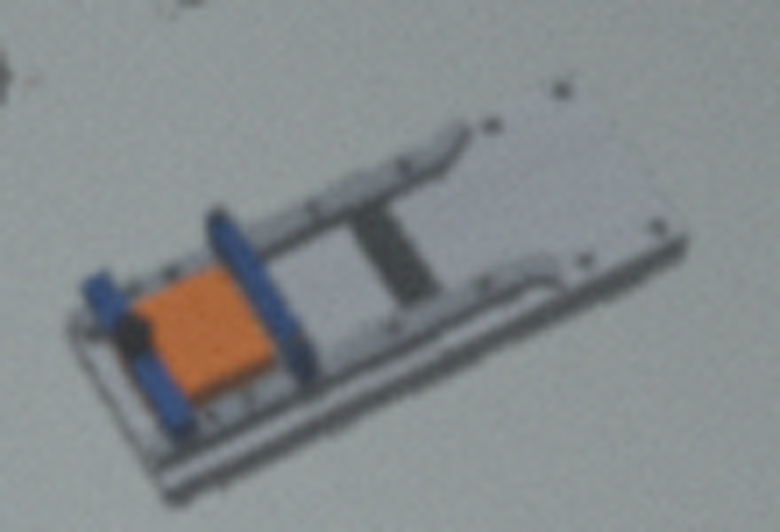

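View pics/scene_c1.png

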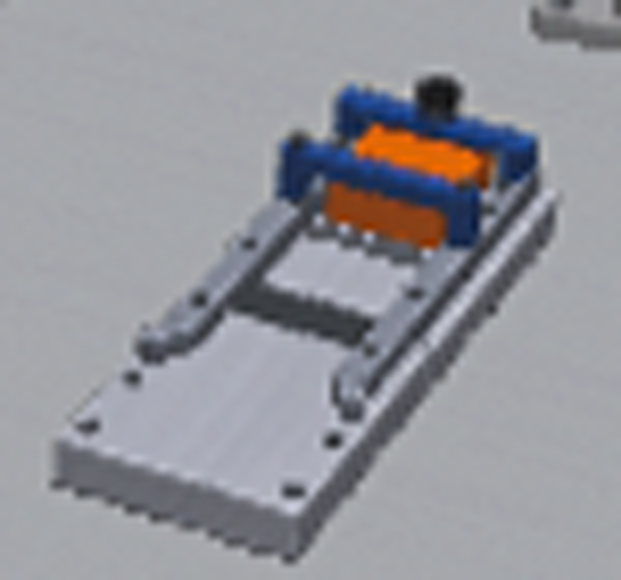

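In the crops, the small plain brass disc is at side (309,262), with the pink one above it and the clearly larger one below, so the choice holds. In the scene view, the nest's near deck corners are at about (272,233) and (301,242), and the stop is at the far end.

```bash
python3 - <<'E'
from h import *
c=np.load('scene.npy',allow_pickle=True).item(); d=np.load('side.npy',allow_pickle=True).item()
S=lambda L:[(265+u/8.2857,180+v/8.2857) for u,v in L]
D=lambda L:[(175+u/7.0909,150+v/7.0909) for u,v in L]
print('deck near corners scene',onplane(c,S([(57,440),(295,512)]),.02))
print('dark bar side far edge/near', onplane(d,D([(350,222),(405,308),(378,205),(440,292)]),.023))
print('bridge side ends',onplane(d,D([(215,212),(308,370)]),.052))
print('deck corner side',onplane(d,D([(686,236),(575,75)]),.02))
print('holes side', onplane(d,D([(562,90),(658,228),(490,125),(587,261)]),.02))
print('holes scene', onplane(c,S([(88,426),(293,490),(132,378),(333,440)]),.02))
print('cap side',onplane(d,[(280+160/5.524,215+264/5.524)],.012))
# two-view triangulate cap
def tri(c1,p1,c2,p2):
    a=rays(c1,[p1])[0];b=rays(c2,[p2])[0]
    s=np.linalg.lstsq(np.c_[a,-b],c2['t']-c1['t'],rcond=None)[0]
    A=c1['t']+a*s[0];B=c2['t']+b*s[1]; return (A+B)/2,np.linalg.norm(A-B)
print('tri',tri(c,(203.8,205.2),d,(309,262.3)))
print('tri hole',tri(c,S([(88,426)])[0],d,D([(562,90)])[0]),tri(c,S([(88,426)])[0],d,D([(658,228)])[0]))
print('weight',depthpt(c,[(190,172)]),depthpt(d,[(294,339)]),'cup',depthpt(d,[(162,155)]),'marker',depthpt(d,[(343,231)]),'bigcap',depthpt(d,[(311,300)]), 'pink',depthpt(d,[(293,231)]))
E
```

```text
deck near corners scene [[ 0.44613617 -0.02417704  0.02      ]
 [ 0.44408345 -0.11117407  0.02      ]]
dark bar side far edge/near [[ 0.55978307 -0.09542381  0.023     ]
 [ 0.56235026 -0.04946612  0.023     ]
 [ 0.54640841 -0.09641396  0.023     ]
 [ 0.54713194 -0.0484475   0.023     ]]
bridge side ends [[ 0.60945193 -0.1095135   0.052     ]
 [ 0.61546377 -0.02880197  0.052     ]]
deck corner side [[ 0.4513412  -0.02036696  0.02      ]
 [ 0.44607155 -0.10978544  0.02      ]]
holes side [[ 0.45448264 -0.1063143   0.02      ]
 [ 0.45852716 -0.029471    0.02      ]
 [ 0.48795946 -0.10727926  0.02      ]
 [ 0.49037724 -0.03146153  0.02      ]]
holes scene [[ 0.45810089 -0.03014011  0.02      ]
 [ 0.45505332 -0.10598635  0.02      ]
 [ 0.49055859 -0.03188551  0.02      ]
 [ 0.48724659 -0.10734864  0.02      ]]
cap side [[0.50269669 0.23116469 0.012     ]]
tri (array([0.50042388, 0.22970271, 0.00909019]), np.float64(0.001432867009231694))
tri hole (array([ 0.45124801, -0.06281823,  0.04574849]), np.float64(0.05765835770264252)) (array([ 0.45845375, -0.02982485,  0.01962335]), np.float64(0.00030680249249105554))
weight [[0.63683551 0.36723469 0.02402414]] [[0.6530357  0.37878325 0.03764286]] cup [[ 0.659942   -0.28461718  0.00419303]] marker [[0.37295384 0.20483976 0.01242653]] bigcap [[0.55779978 0.31662865 0.01497372]] pink [[0.48509463 0.13343695 0.01363475]]
```

move_arm(commands="0 0 -0.124 0 0 0 0; 0 0 -0.124 0 0 0 0; 0 0 0 -2.2 -3.2 0 0; 0 0 0 -2.2 -3.2 0 0; 0 0 0 -2.2 -3.2 0 0; 0 0 0 -2.2 -3.2 0 0; 0 0 0 -2.2 -3.2 0 0; 0 0 0 -2.2 -3.2 0 0; 0 0 0 -2.2 -3.2 0 0; 0 0 0 -2.2 -3.2 0 0", grip_force=30)

```text
time: 1.08
ee_pos: [0.3731, 0.4344, 0.2003]
eef_rot: [0.006, 1.0, 0.004, -0.003]
ft_force: [0.4, 0.5, -0.3]
opening: 0.0862
```

```bash
cat >> h.py <<'E'
def to(target,yaw=-0.045):
    s=readout.sense(); Rt=R.from_quat(s['eef_rot'])
    # desired: tool x=-nest x, tool z down
    nx=np.array([np.cos(yaw),np.sin(yaw),0]); ny=np.array([-np.sin(yaw),np.cos(yaw),0])
    Rd=R.from_matrix(np.c_[-nx,ny,[0,0,-1]])
    print('t',round(s['time'],2),'pos',s['ee_pos'].round(4),'open',round(s['opening'],4),'F',np.array(s['ft_force']).round(2))
    print('rotvec tool',(Rt.inv()*Rd).as_rotvec().round(4),'shift cm (after turn)',(100*Rd.inv().apply(np.array(target)-s['ee_pos'])).round(2))
E
python3 - <<'E'
from h import *
to([.5005,.23,.12])
E
```

```text
t 1.08 pos [0.3731 0.4344 0.2003] open 0.0862 F [ 0.36  0.46 -0.28]
rotvec tool [ 0.0077 -0.0064  0.0335] shift cm (after turn) [-13.64 -19.85   8.03]
```

move_arm(commands="0 0 0.033 -1.7 -2.4 0.9 0; 0 0 0 -1.7 -2.4 0.9 0; 0 0 0 -1.7 -2.4 0.9 0; 0 0 0 -1.7 -2.4 0.9 0; 0 0 0 -1.7 -2.4 0.9 0; 0 0 0 -1.7 -2.4 0.9 0; 0 0 0 -1.7 -2.4 0.9 0; 0 0 0 -1.7 -2.4 0.9 0; 0 0 0 -0.8 -1.2 0.8 0; 0 0 0 0 0 0 0")

```text
time: 1.92
ee_pos: [0.5207, 0.2032, 0.1173]
eef_rot: [0.031, 0.999, 0.004, 0.001]
ft_force: [-0.3, -1.3, 0.2]
opening: 0.0855
```

```bash
python3 - <<'E'
from h import *
to([.5005,.23,.12])
c=cam('wrist'); np.save('w1.npy',c,allow_pickle=True); save(c,'w1.png')
hsv=cv2.cvtColor(c['pixels'],cv2.COLOR_RGB2HSV)
m=cv2.inRange(hsv,(12,90,60),(30,255,255))
k,lab,st,ce=cv2.connectedComponentsWithStats(m)
for i in range(1,k):
    if st[i,4]>200: print(ce[i],st[i],depthpt(c,[ce[i]]),onplane(c,[ce[i]],.012))
E
```

```text
t 1.92 pos [0.5207 0.2032 0.1173] open 0.0855 F [-0.27 -1.28  0.2 ]
rotvec tool [ 0.0073  0.0018 -0.0178] shift cm (after turn) [ 2.14  2.59 -0.27]
[314.91421817 176.31847349] [ 285  146   61   62 2961] [[0.50326428 0.22999263 0.01209854]] [[0.50328345 0.23000125 0.012     ]]
[425.63579566 238.4215362 ] [ 382  199   88   81 5442] [[0.56029889 0.31890563 0.01617328]] [[0.56200198 0.32064643 0.012     ]]
```

View pics/w1.png

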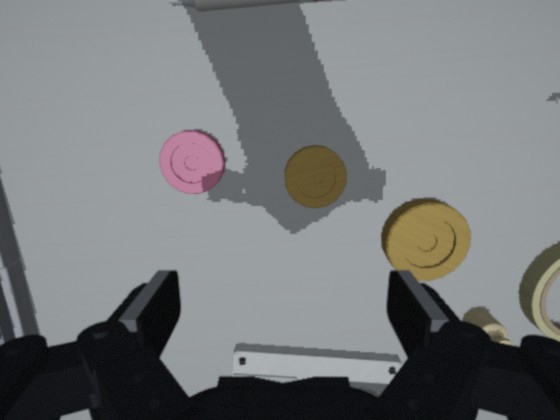

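The wrist view shows the cap at (315,176), pink at (191,162) and the large disc at (426,239). The cap's centre is at about (0.503, 0.230), agreeing across three views. I'll move over it and descend.

move_arm(commands="0 0 -0.018 0.9 1.3 0 0; 0 0 0 0.9 1.3 0 0; 0 0 0 0 0 0 0; 0 0 0 0 0 1.5 0; 0 0 0 0 0 1.5 0; 0 0 0 0 0 1.5 0; 0 0 0 0 0 1.5 0; 0 0 0 0 0 1.0 0; 0 0 0 0 0 0.5 0; 0 0 0 0 0 0 0")

```text
time: 2.8
ee_pos: [0.496, 0.259, 0.0469]
eef_rot: [0.004, 1.0, 0.012, 0.004]
ft_force: [0.2, 0.3, 0.6]
opening: 0.0853
```

```bash
python3 - <<'E'
from h import *
to([.503,.2302,.001])
c=cam('wrist'); np.save('w2.npy',c,allow_pickle=True); save(c,'w2.png')
hsv=cv2.cvtColor(c['pixels'],cv2.COLOR_RGB2HSV)
m=cv2.inRange(hsv,(12,90,60),(30,255,255))
k,lab,st,ce=cv2.connectedComponentsWithStats(m)
for i in range(1,k):
    if st[i,4]>200: print(ce[i],st[i],depthpt(c,[ce[i]]),onplane(c,[ce[i]],.013))
E
```

```text
t 2.8 pos [0.496  0.259  0.0469] open 0.0853 F [0.16 0.33 0.58]
rotvec tool [0.0248 0.0077 0.0368] shift cm (after turn) [-0.83 -2.85  4.59]
[236.28397356 238.22924411] [ 197  199   79   79 4842] [[0.5029965  0.23003986 0.01077004]] [[0.50213784 0.23030968 0.013     ]]
[361.96404308 321.30256835] [ 323  269   85  101 6035] [[0.56070851 0.31087572 0.01663266]] [[0.56319913 0.31189498 0.013     ]]
```

View pics/w2.png

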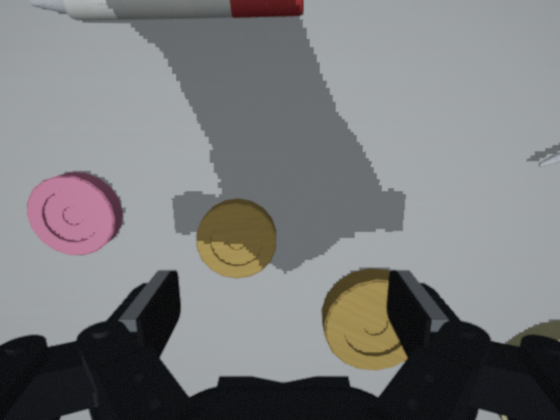

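move_arm(commands="0.025 0.008 0.037 -0.4 -1.4 0 0; 0 0 0 0 -0.5 0 0; 0 0 0 0 0 0 0; 0 0 0 0 0 0 0; 0 0 0 0 0 0 0; 0 0 0 0 0 0 0; 0 0 0 0 0 0 0; 0 0 0 0 0 0 0; 0 0 0 0 0 0 0; 0 0 0 0 0 0 0")

```text
time: 3.68
ee_pos: [0.5008, 0.2432, 0.051]
eef_rot: [0.021, 1.0, 0.003, 0.003]
ft_force: [-0.4, -0.0, -0.9]
opening: 0.0857
```

```bash
python3 - <<'E'
from h import *
to([.503,.2302,.001])
E
```

```text
t 3.68 pos [0.5008 0.2432 0.051 ] open 0.0857 F [-0.39 -0.04 -0.88]
rotvec tool [0.0062 0.0051 0.0038] shift cm (after turn) [-0.27 -1.29  5.  ]
```

move_arm(commands="0.006 0.005 0.004 -0.25 -0.7 0 0; 0 0 0 0 -0.6 0 0; 0 0 0 0 0 0 0; 0 0 0 0 0 0 0; 0 0 0 0 0 0 0; 0 0 0 0 0 0.8 0; 0 0 0 0 0 0.8 0; 0 0 0 0 0 0.8 0; 0 0 0 0 0 0 0; 0 0 0 0 0 0 0")

```text
time: 4.52
ee_pos: [0.5027, 0.2283, 0.0237]
eef_rot: [0.023, 1.0, -0.001, -0.001]
ft_force: [0.5, -0.0, -0.4]
opening: 0.0854
```

```bash
python3 - <<'E'
from h import *
to([.503,.2302,.001])
E
```

```text
t 4.52 pos [0.5027 0.2283 0.0237] open 0.0854 F [ 0.48 -0.03 -0.4 ]
rotvec tool [-0.001  -0.0013 -0.0009] shift cm (after turn) [-0.02  0.19  2.27]
```

move_arm(commands="0 0 0 0 0.2 0.8 0; 0 0 0 0 0 0.7 0; 0 0 0 0 0 0.5 0; 0 0 0 0 0 0 0; 0 0 0 0 0 0 0; 0 0 0 0 0 0 0; 0 0 0 0 0 0 0; 0 0 0 0 0 0 0; 0 0 0 0 0 0 0; 0 0 0 0 0 0 0")

```text
time: 5.35
ee_pos: [0.5028, 0.2311, 0.0013]
eef_rot: [0.023, 1.0, -0.0, -0.001]
ft_force: [0.3, 1.1, 0.1]
opening: 0.0853
```

```bash
python3 - <<'E'
from h import *
to([.503,.2302,.001])
E
```

```text
t 5.35 pos [0.5028 0.2311 0.0013] open 0.0853 F [0.27 1.11 0.11]
rotvec tool [-0.0009 -0.0014 -0.0003] shift cm (after turn) [-0.03 -0.09  0.03]
```

move_arm(commands="0 0 0 0 0 0 0.3; 0 0 0 0 0 0 0.5; 0 0 0 0 0 0 1; 0 0 0 0 0 0 1; 0 0 0 0 0 0 1; 0 0 0 0 0 0 1; 0 0 0 0 0 0 1; 0 0 0 0 0 0 1; 0 0 0 0 0 0 1; 0 0 0 0 0 0 1", grip_force=30)

```text
time: 6.18
ee_pos: [0.5032, 0.2311, 0.0019]
eef_rot: [0.023, 1.0, -0.0, -0.0]
ft_force: [0.5, 0.8, 0.3]
opening: 0.0001
```

```bash
python3 - <<'E'
from h import *
to([.503,.2302,.08])
E
```

```text
t 6.18 pos [0.5032 0.2311 0.0019] open 0.0001 F [0.54 0.82 0.34]
rotvec tool [-0.0003 -0.0004 -0.0004] shift cm (after turn) [ 0.01 -0.09 -7.81]
```

```bash
python3 - <<'E'
from h import *
c=cam('wrist'); save(c,'w3.png');
c=cam('side'); im=c['pixels'][180:330,240:400,::-1]; cv2.imwrite('pics/s3.png',cv2.resize(im,None,fx=4.5,fy=4.0,interpolation=cv2.INTER_CUBIC))
E
```

```text
(no output)
```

View pics/w3.png

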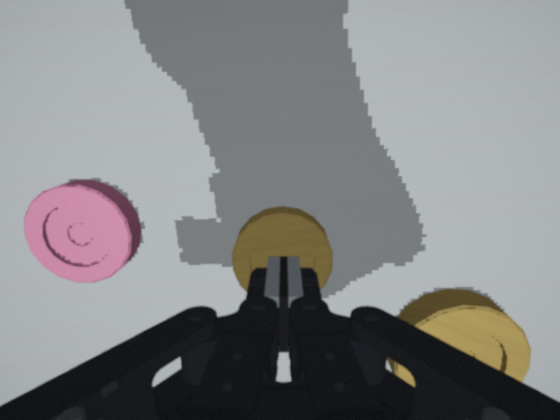

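View pics/s3.png

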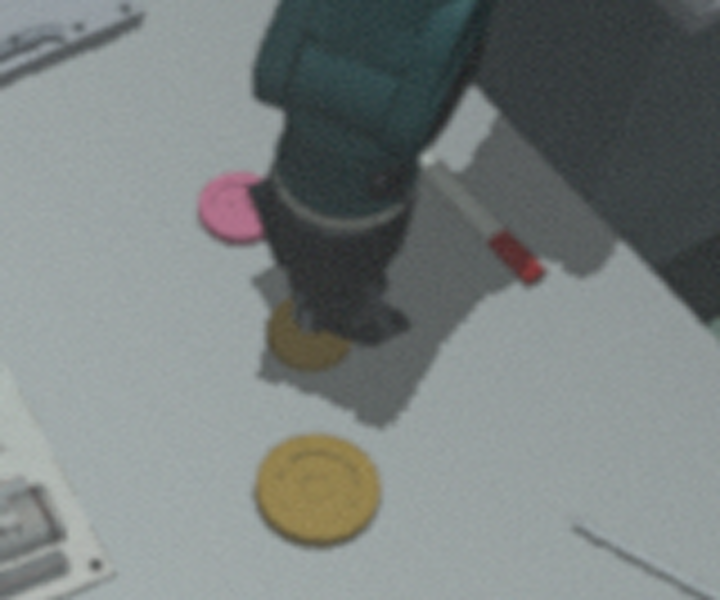

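```bash
python3 - <<'E'
from h import *
s=readout.sense(); print(s['ee_pos'],s['eef_rot'],s['ft_force'])
c=cam('wrist'); print(np.array(c['hand_eye']).round(4))
print('TCP px',proj(c,[s['ee_pos'], s['ee_pos']+[0,0,.0187]]))
for uv in [(284,262),(274,262),(295,262),(276,280),(292,280),(284,320),(282,225),(255,240),(310,240),(150,100)]:
    print(uv,depthpt(c,[uv])[0].round(4))
E
```

```text
[0.50319927 0.23114538 0.00188459] [ 2.26821584e-02  9.99742699e-01 -1.55841908e-04 -1.78006220e-04] [-0.09828272  0.31046112  0.44710365]
[[ 7.000e-04 -9.596e-01 -2.815e-01  7.060e-02]
 [ 1.000e+00  6.000e-04  5.000e-04 -5.000e-04]
 [-4.000e-04 -2.815e-01  9.596e-01 -1.699e-01]
 [ 0.000e+00  0.000e+00  0.000e+00  1.000e+00]]
TCP px [[284.01677597 249.79108456]
 [284.10270601 265.10280521]]
(284, 262) [0.4932 0.2315 0.039 ]
(274, 262) [0.493  0.2274 0.0391]
(295, 262) [0.4928 0.236  0.0405]
(276, 280) [0.4926 0.2286 0.0557]
(292, 280) [0.4927 0.2344 0.056 ]
(284, 320) [0.5024 0.231  0.0665]
(282, 225) [0.4853 0.2309 0.0143]
(255, 240) [0.4925 0.2176 0.0138]
(310, 240) [0.4936 0.2441 0.0141]
(150, 100) [0.4261 0.1723 0.0006]
```

```bash
python3 - <<'E'
from h import *
s=readout.sense()
c=cam('wrist')
for u in (270,284,298):
  for v in range(248,300,4):
    p=depthpt(c,[(u,v)])[0]; print((u,v),p.round(4),c['pixels'][v,u], end=' | ')
  print()
im=c['pixels'][190:330,210:360,::-1]; cv2.imwrite('pics/w3c.png',cv2.resize(im,None,fx=4,fy=4,interpolation=cv2.INTER_NEAREST))
d=cam('side'); 
for q in ([0,0,0],[0,0,.0187],[0,0,.035]): print(proj(d,s['ee_pos']+q))
im=d['pixels'][220:300,280:360,::-1]; cv2.imwrite('pics/s3c.png',cv2.resize(im,None,fx=7,fy=7,interpolation=cv2.INTER_NEAREST))
E
```

```text
(270, 248) [0.4978 0.2245 0.012 ] [113  99  57] | (270, 252) [0.4998 0.2244 0.0121] [119 104  62] | (270, 256) [0.4927 0.2255 0.0335] [93 88 72] | (270, 260) [0.4927 0.2257 0.0375] [80 85 91] | (270, 264) [0.4921 0.2259 0.0428] [81 86 91] | (270, 268) [0.4929 0.2259 0.0449] [82 86 91] | (270, 272) [0.4931 0.2261 0.048 ] [81 86 91] | (270, 276) [0.4928 0.2262 0.0519] [81 86 90] | (270, 280) [0.4926 0.2264 0.0555] [82 86 90] | (270, 284) [0.4932 0.2264 0.0576] [80 85 90] | (270, 288) [0.4929 0.2265 0.0611] [81 86 90] | (270, 292) [0.4934 0.2266 0.063 ] [81 86 90] | (270, 296) [0.4932 0.2267 0.0661] [ 90  96 101] | 
(284, 248) [0.4978 0.2314 0.0128] [116 101  59] | (284, 252) [0.5008 0.2312 0.0105] [117 102  60] | (284, 256) [0.4935 0.2315 0.0323] [74 64 39] | (284, 260) [0.4934 0.2315 0.0366] [19 21 21] | (284, 264) [0.493  0.2315 0.0414] [18 20 21] | (284, 268) [0.4933 0.2315 0.0444] [16 19 17] | (284, 272) [0.493  0.2315 0.0487] [20 23 23] | (284, 276) [0.4933 0.2315 0.0515] [20 21 21] | (284, 280) [0.4929 0.2315 0.0554] [19 20 22] | (284, 284) [0.4926 0.2315 0.059 ] [19 19 22] | (284, 288) [0.4929 0.2315 0.0615] [20 21 21] | (284, 292) [0.4933 0.2315 0.0635] [19 22 21] | (284, 296) [0.4929 0.2315 0.0669] [21 22 24] | 
(298, 248) [0.4984 0.2382 0.0119] [117 101  59] | (298, 252) [0.501  0.2382 0.0108] [116 100  58] | (298, 256) [0.4937 0.2375 0.0324] [98 91 72] | (298, 260) [0.4933 0.2374 0.0375] [87 89 88] | (298, 264) [0.4933 0.2372 0.0414] [85 88 91] | (298, 268) [0.4929 0.237  0.0459] [81 86 90] | (298, 272) [0.493  0.2369 0.0492] [81 86 91] | (298, 276) [0.4935 0.2368 0.0516] [81 85 91] | (298, 280) [0.4933 0.2366 0.0551] [81 86 90] | (298, 284) [0.4934 0.2365 0.0581] [82 87 90] | (298, 288) [0.4932 0.2364 0.0613] [80 85 90] | (298, 292) [0.4933 0.2363 0.0639] [81 86 90] | (298, 296) [0.4932 0.2362 0.0668] [84 89 94] | 
[[308.480334   264.55275199]]
[[309.07087765 261.45868969]]
[[309.59756733 258.69897682]]
```

View pics/w3c.png

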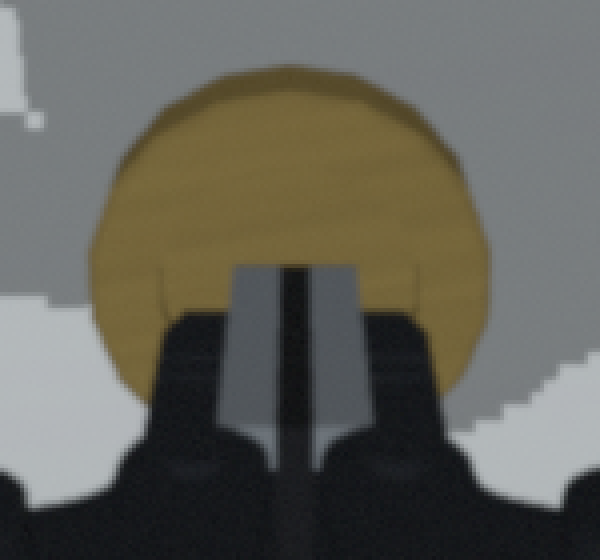

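View pics/s3c.png

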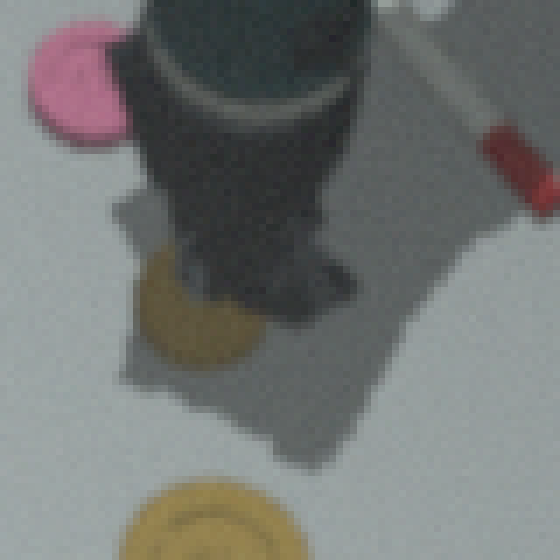

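The wrist picture shows the shut fingertips at (284,256), hovering over the cap at z≈0.032. The reported TCP says z=0.002, so the real tips stand about 30 mm short of the reported TCP and the fingers shut above the cap without touching it. I'll open partly and measure the tips there before going lower.

move_arm(commands="0 0 0 0 0 0 0.25; 0 0 0 0 0 0 0.25; 0 0 0 0 0 0 0.25; 0 0 0 0 0 0 0.25; 0 0 0 0 0 0 0.25; 0 0 0 0 0 0 0.25; 0 0 0 0 0 0 0.25; 0 0 0 0 0 0 0.25; 0 0 0 0 0 0 0.25; 0 0 0 0 0 0 0.25")

```text
time: 7.27
ee_pos: [0.5032, 0.2312, 0.0019]
eef_rot: [0.023, 1.0, -0.0, -0.0]
ft_force: [0.0, -0.1, 0.3]
opening: 0.0636
```

```bash
python3 - <<'E'
from h import *
to([.503,.2302,-.03])
c=cam('wrist'); np.save('w4.npy',c,allow_pickle=True);save(c,'w4.png')
# all points map
vv,uu=np.mgrid[0:420:2,0:560:2]
uv=np.c_[uu.ravel(),vv.ravel()]
P=depthpt(c,uv)
s=readout.sense(); e=s['ee_pos']
m=(np.abs(P[:,0]-e[0])<.03)&(P[:,2]>e[2]+.02)&(P[:,2]<.06)
for sg in (-1,1):
    q=m&(np.sign(P[:,1]-e[1])==sg)
    o=np.argsort(P[q][:,2])[:12]; print(np.c_[uv[q][o],P[q][o].round(4)])
E
```

```text
t 7.27 pos [0.5032 0.2312 0.0019] open 0.0636 F [ 0.03 -0.14  0.28]
rotvec tool [-0.0003 -0.0003 -0.0004] shift cm (after turn) [ 0.02 -0.1   3.19]
[[2.100e+02 2.900e+02 5.070e-01 1.986e-01 3.470e-02]
 [2.100e+02 2.980e+02 5.106e-01 1.983e-01 3.520e-02]
 [2.100e+02 2.940e+02 5.084e-01 1.986e-01 3.570e-02]
 [2.100e+02 2.920e+02 5.073e-01 1.988e-01 3.590e-02]
 [2.080e+02 2.720e+02 4.978e-01 1.989e-01 3.590e-02]
 [2.100e+02 2.960e+02 5.091e-01 1.987e-01 3.610e-02]
 [2.100e+02 3.000e+02 5.109e-01 1.985e-01 3.630e-02]
 [2.080e+02 2.660e+02 4.947e-01 1.994e-01 3.670e-02]
 [2.080e+02 2.780e+02 5.001e-01 1.989e-01 3.690e-02]
 [2.080e+02 2.680e+02 4.955e-01 1.994e-01 3.690e-02]
 [2.100e+02 3.020e+02 5.115e-01 1.986e-01 3.700e-02]
 [2.080e+02 2.700e+02 4.963e-01 1.993e-01 3.700e-02]]
[[3.580e+02 2.800e+02 5.050e-01 2.630e-01 3.480e-02]
 [3.580e+02 2.760e+02 5.028e-01 2.629e-01 3.530e-02]
 [3.580e+02 2.780e+02 5.034e-01 2.628e-01 3.600e-02]
 [3.580e+02 2.840e+02 5.062e-01 2.628e-01 3.610e-02]
 [3.580e+02 2.820e+02 5.051e-01 2.627e-01 3.640e-02]
 [3.580e+02 2.860e+02 5.069e-01 2.627e-01 3.660e-02]
 [3.580e+02 2.920e+02 5.098e-01 2.627e-01 3.660e-02]
 [3.600e+02 2.620e+02 4.957e-01 2.633e-01 3.670e-02]
 [3.580e+02 2.960e+02 5.116e-01 2.627e-01 3.680e-02]
 [3.600e+02 2.720e+02 5.001e-01 2.633e-01 3.700e-02]
 [3.600e+02 2.660e+02 4.973e-01 2.632e-01 3.720e-02]
 [3.580e+02 2.880e+02 5.074e-01 2.625e-01 3.730e-02]]
```

View pics/w4.png

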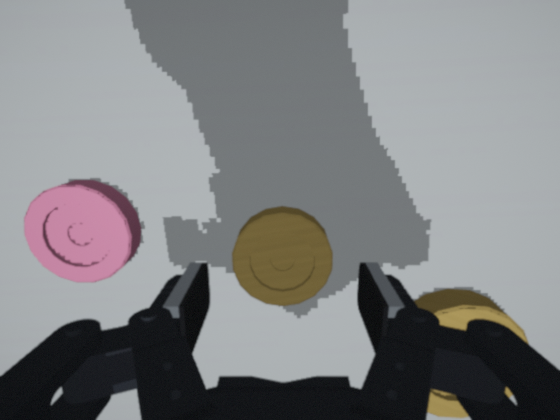

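With the fingers opened to 64 mm, the tips are at (208,268) and (359,270), z≈0.036, level with the cap on either side at (282,255). I'll go down 3.1 cm so they straddle it.

move_arm(commands="0 0 0 0 -0.1 0.8 0.25; 0 0 0 0 0 0.8 0.25; 0 0 0 0 0 0.7 0.25; 0 0 0 0 0 0.4 0.25; 0 0 0 0 0 0 0.25; 0 0 0 0 0 0 0.25; 0 0 0 0 0 0 0.25; 0 0 0 0 0 0 0.25; 0 0 0 0 0 0 0.25; 0 0 0 0 0 0 0.25")

```text
time: 8.15
ee_pos: [0.5027, 0.2298, -0.029]
eef_rot: [0.023, 1.0, -0.001, -0.001]
ft_force: [-0.7, 1.1, 0.5]
opening: 0.0643
```

```bash
python3 - <<'E'
from h import *
to([.503,.2302,-.03])
c=cam('wrist'); save(c,'w5.png')
E
```

```text
t 8.15 pos [ 0.5027  0.2298 -0.029 ] open 0.0643 F [-0.74  1.11  0.47]
rotvec tool [-0.0011 -0.0017 -0.0004] shift cm (after turn) [-0.03  0.04  0.1 ]
```

View pics/w5.png

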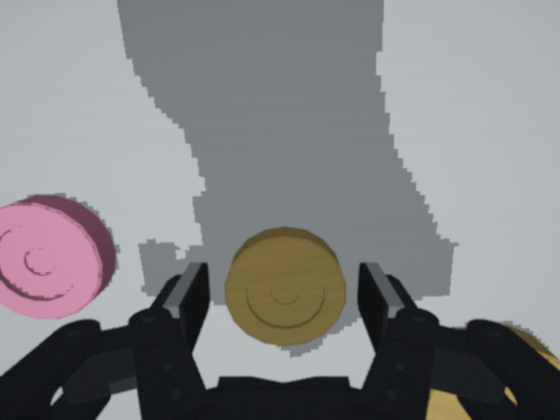

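The pads straddle the cap: tips at (206,266) and (360,266), cap at (285,286). Closing now.

move_arm(commands="0 0 0 0 0 0.1 0.35; 0 0 0 0 0 0 0.45; 0 0 0 0 0 0 0.6; 0 0 0 0 0 0 0.7; 0 0 0 0 0 0 0.7; 0 0 0 0 0 0 0.7; 0 0 0 0 0 0 0.7; 0 0 0 0 0 0 0.7; 0 0 0 0 0 0 0.7; 0 0 0 0 0 0 0.7", grip_force=30)

```text
time: 9.03
ee_pos: [0.5029, 0.2303, -0.0292]
eef_rot: [0.023, 1.0, -0.0, -0.0]
ft_force: [0.2, 0.4, -0.1]
opening: 0.0486
```

```bash
python3 - <<'E'
from h import *
to([.503,.2302,.05])
E
```

```text
t 9.03 pos [ 0.5029  0.2303 -0.0292] open 0.0486 F [ 0.18  0.43 -0.07]
rotvec tool [-0.0002 -0.0008 -0.0002] shift cm (after turn) [-0.01 -0.01 -7.92]
```

move_arm(commands="0 0 0 0 0 -0.8 0.7; 0 0 0 0 0 -1.2 0.7; 0 0 0 0 0 -1.5 0.7; 0 0 0 0 0 -1.5 0.7; 0 0 0 0 0 -1.2 0.7; 0 0 0 0 0 -0.8 0.7; 0 0 0 0 0 -0.4 0.7; 0 0 0 0 0 0 0.7; 0 0 0 0 0 0 0.7; 0 0 0 0 0 0 0.7")

```text
time: 9.87
ee_pos: [0.5023, 0.2295, 0.0528]
eef_rot: [0.023, 1.0, -0.0, -0.0]
ft_force: [-1.3, -0.6, -1.6]
opening: 0.0489
```

```bash
python3 - <<'E'
from h import *
to([.48,-.068,.06])
c=cam('wrist'); save(c,'w6.png')
E
```

```text
t 9.87 pos [0.5023 0.2295 0.0528] open 0.0489 F [-1.3  -0.63 -1.55]
rotvec tool [-0.0004 -0.0005 -0.0006] shift cm (after turn) [  0.89 -29.82  -0.72]
```

View pics/w6.png

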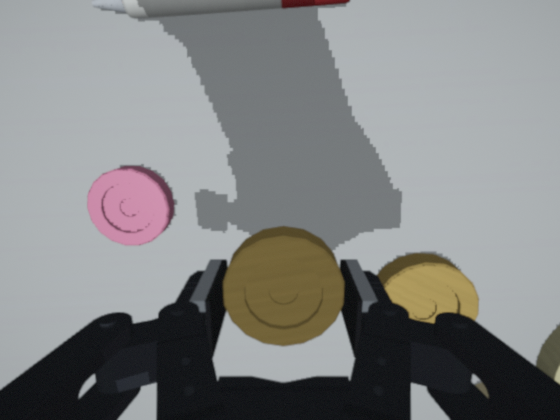

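The cap is held level at (284,286), clear of the bench. Moving it over towards the nest.

move_arm(commands="0 0 0 0.1 -1.5 -0.1 0.7; 0 0 0 0.2 -3 -0.2 0.7; 0 0 0 0.2 -3.5 -0.2 0.7; 0 0 0 0.2 -3.5 -0.2 0.7; 0 0 0 0.2 -3.5 0 0.7; 0 0 0 0.2 -3.5 0 0.7; 0 0 0 0.2 -3.5 0 0.7; 0 0 0 0.2 -3 0 0.7; 0 0 0 0.2 -2 0 0.7; 0 0 0 0 -0.5 0 0.7")

```text
time: 10.75
ee_pos: [0.4653, -0.0607, 0.054]
eef_rot: [0.02, 1.0, -0.001, -0.006]
ft_force: [-0.2, -0.4, -2.3]
opening: 0.0489
```

```bash
python3 - <<'E'
from h import *
to([.48,-.068,.06])
E
```

```text
t 10.75 pos [ 0.4653 -0.0607  0.054 ] open 0.0489 F [-0.2  -0.42 -2.32]
rotvec tool [-0.0025 -0.0125  0.004 ] shift cm (after turn) [-1.5  -0.66 -0.6 ]
```

Settle, raise slightly, and look.

move_arm(commands="-0.002 -0.012 0.004 0 -0.5 -0.5 0.7; 0 0 0 0 0 -0.5 0.7; 0 0 0 0 0 0 0.7; 0 0 0 0 0 0 0.7; 0 0 0 0 0 0 0.7; 0 0 0 0 0 0 0.7; 0 0 0 0 0 0 0.7; 0 0 0 0 0 0 0.7; 0 0 0 0 0 0 0.7; 0 0 0 0 0 0 0.7")

```text
time: 11.58
ee_pos: [0.4645, -0.0615, 0.0644]
eef_rot: [0.019, 1.0, 0.001, -0.0]
ft_force: [0.6, 0.1, -1.7]
opening: 0.0483
```

```bash
python3 - <<'E'
from h import *
to([.48,-.068,.06])
c=cam('wrist'); np.save('w7.npy',c,allow_pickle=True);im=c['pixels'][:,:,::-1]
save(c,'w7.png')
E
```

```text
t 11.58 pos [ 0.4645 -0.0615  0.0644] open 0.0483 F [ 0.58  0.12 -1.71]
rotvec tool [ 0.0021 -0.001   0.0069] shift cm (after turn) [-1.58 -0.58  0.44]
```

View pics/w7.png

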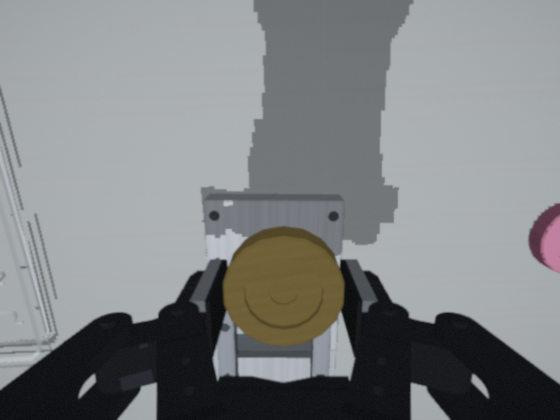

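```bash
python3 - <<'E'
from h import *
c=np.load('w7.npy',allow_pickle=True).item()
g=c['pixels'][185:380,195:355,::-1]; cv2.imwrite('pics/w7c.png',cv2.resize(g,None,fx=3,fy=3,interpolation=cv2.INTER_CUBIC))
gray=cv2.cvtColor(c['pixels'],cv2.COLOR_RGB2GRAY)
for u0,v0 in [(214,216),(333,216),(226,327)]:
    w=gray[v0-7:v0+8,u0-7:u0+8].astype(float); wt=np.clip(w.max()*0.5-w,0,None); yy,xx=np.mgrid[-7:8,-7:8]
    u=u0+(wt*xx).sum()/wt.sum(); v=v0+(wt*yy).sum()/wt.sum(); print((u,v),onplane(c,[(u,v)],.02).round(4),depthpt(c,[(u-8,v)]).round(4))
E
```

```text
(np.float64(213.7703081232493), np.float64(215.3095238095238)) [[ 0.4574 -0.1061  0.02  ]] [[ 0.4573 -0.1113  0.0196]]
(np.float64(333.07091055600324), np.float64(215.8477034649476)) [[ 0.4606 -0.0297  0.02  ]] [[ 0.4602 -0.0349  0.0208]]
(np.float64(220.1057842626368), np.float64(324.41584158415844)) [[ 0.5374 -0.1089  0.02  ]] [[ 0.4641 -0.0866  0.1293]]
```

View pics/w7c.png

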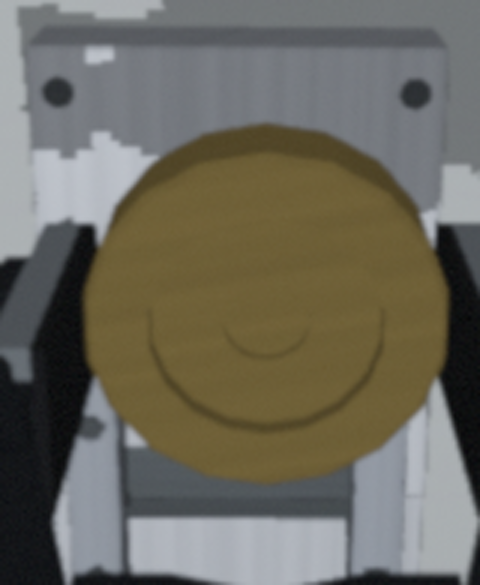

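```bash
python3 - <<'E'
from h import *
c=np.load('w7.npy',allow_pickle=True).item()
C=lambda L:[(195+u/3,185+v/3) for u,v in L]
lip=onplane(c,C([(127,516),(350,516)]),.023); print(lip.round(4))
fl=onplane(c,C([(129,540),(349,540)]),.018); print('floor edges',fl.round(4))
ed=onplane(c,C([(32,46),(446,46)]),.02); print('deck rear top corners',ed.round(4))
h=onplane(c,[(213.77,215.3),(333.07,215.85)],.02)
m0=ed.mean(0);m1=lip.mean(0);hm=h.mean(0)
print(m0,hm,m1,'yaw mid',np.arctan2(*(m1-m0)[[1,0]]),np.arctan2(*(m1-hm)[[1,0]]),'yaw holes',-np.arctan2(*(h[1]-h[0])[:2]),-np.arctan2(*(ed[1]-ed[0])[:2]),-np.arctan2(*(lip[1]-lip[0])[:2]))
print(np.linalg.norm((m1-m0)[:2]),'expect .115')
d=np.load('side.npy',allow_pickle=True).item()
D=lambda L:[(175+u/7.0909,150+v/7.0909) for u,v in L]
print('yoke/bridge ends', onplane(d,D([(215,212),(308,370)]),.052).mean(0),onplane(d,D([(97,285),(178,425)]),.052).mean(0))
E
```

```text
[[ 0.5623 -0.0982  0.023 ]
 [ 0.5645 -0.0453  0.023 ]]
floor edges [[ 0.5732 -0.0992  0.018 ]
 [ 0.5754 -0.0453  0.018 ]]
deck rear top corners [[ 0.4473 -0.1102  0.02  ]
 [ 0.4506 -0.0231  0.02  ]]
[ 0.4489735 -0.0666479  0.02     ] [ 0.45900849 -0.06789116  0.02      ] [ 0.56340803 -0.07176881  0.023     ] yaw mid -0.04471981430178012 -0.03712530709020724 yaw holes -0.0429740014081584 -0.03797389558292749 -0.04004249803761494
0.11454905606581943 expect .115
yoke/bridge ends [ 0.61245785 -0.06915773  0.052     ] [ 0.66570798 -0.0693462   0.052     ]
```

```bash
cat >> h.py <<'E'
YAW=-0.0405; O=np.array([.5535,-.0714,0])
def nest(x,y,z):
    return O+[x*np.cos(YAW)-y*np.sin(YAW), x*np.sin(YAW)+y*np.cos(YAW), z]
def innest(p):
    q=np.array(p)-O; c,s=np.cos(YAW),np.sin(YAW); return np.array([q[0]*c+q[1]*s,-q[0]*s+q[1]*c,q[2]])
E
python3 - <<'E'
from h import *
to(nest(-.072,0,-.009),YAW)
E
```

```text
t 11.63 pos [ 0.4645 -0.0615  0.0644] open 0.0487 F [ 0.23 -0.16 -0.91]
rotvec tool [ 0.0021 -0.0009  0.0024] shift cm (after turn) [-1.74 -0.62  7.34]
```

move_arm(commands="0.002 -0.001 0.002 -0.9 -0.35 0 0.7; 0 0 0 -0.7 -0.25 0 0.7; 0 0 0 0 0 0 0.7; 0 0 0 0 0 0 0.7; 0 0 0 0 0 0.8 0.7; 0 0 0 0 0 1.2 0.7; 0 0 0 0 0 1.2 0.7; 0 0 0 0 0 0.8 0.7; 0 0 0 0 0 0 0.7; 0 0 0 0 0 0 0.7")

```text
time: 12.47
ee_pos: [0.4831, -0.0699, 0.0211]
eef_rot: [0.021, 1.0, -0.0, 0.001]
ft_force: [-0.2, -0.2, -0.3]
opening: 0.0488
```

```bash
python3 - <<'E'
from h import *
to(nest(-.072,0,-.009),YAW)
E
```

```text
t 12.47 pos [ 0.4831 -0.0699  0.0211] open 0.0488 F [-0.23 -0.17 -0.33]
rotvec tool [-0.0004  0.0015 -0.0015] shift cm (after turn) [0.16 0.13 3.01]
```

move_arm(commands="0 0 0 0.1 0.1 0.6 0.7; 0 0 0 0 0 0.8 0.7; 0 0 0 0 0 0.6 0.7; 0 0 0 0 0 0.3 0.7; 0 0 0 0 0 0 0.7; 0 0 0 0 0 0 0.7; 0 0 0 0 0 0 0.7; 0 0 0 0 0 0 0.7; 0 0 0 0 0 0 0.7; 0 0 0 0 0 0 0.7")

```text
time: 13.3
ee_pos: [0.4831, -0.0687, -0.0032]
eef_rot: [0.021, 1.0, -0.0, 0.002]
ft_force: [-0.5, 1.0, -1.4]
opening: 0.0487
```

```bash
python3 - <<'E'
from h import *
to(nest(-.072,0,-.009),YAW)
E
```

```text
t 13.3 pos [ 0.4831 -0.0687 -0.0032] open 0.0487 F [-0.47  0.97 -1.38]
rotvec tool [-0.0004  0.0038 -0.0015] shift cm (after turn) [0.15 0.02 0.58]
```

move_arm(commands="0 0.004 0 0 0 0.2 0.7; 0 0 0 0 0 0.15 0.7; 0 0 0 0 0 0.1 0.7; 0 0 0 0 0 0.1 0.7; 0 0 0 0 0 0 0.7; 0 0 0 0 0 0 0.7; 0 0 0 0 0 0 0.7; 0 0 0 0 0 0 0.7; 0 0 0 0 0 0 0.7; 0 0 0 0 0 0 0.7")

```text
time: 14.13
ee_pos: [0.4835, -0.0688, -0.0088]
eef_rot: [0.021, 1.0, -0.0, 0.0]
ft_force: [0.2, 0.5, -1.4]
opening: 0.049
```

```bash
python3 - <<'E'
from h import *
to(nest(-.072,0,-.009),YAW)
E
```

```text
t 14.13 pos [ 0.4835 -0.0688 -0.0088] open 0.049 F [ 0.21  0.5  -1.37]
rotvec tool [-0.0004  0.0004 -0.0016] shift cm (after turn) [0.19 0.03 0.02]
```

move_arm(commands="0 0 0 0 0 0.06 0.7; 0 0 0 0 0 0.06 0.7; 0 0 0 0 0 0.04 0.7; 0 0 0 0 0 0 0.7; 0 0 0 0 0 0 0.7; 0 0 0 0 0 0 0.6; 0 0 0 0 0 0 0.6; 0 0 0 0 0 0 0.7; 0 0 0 0 0 0 0.7; 0 0 0 0 0 0.05 0.7")

```text
time: 14.97
ee_pos: [0.4838, -0.0688, -0.0093]
eef_rot: [0.021, 1.0, -0.0, 0.001]
ft_force: [-2.6, 1.1, 13.3]
opening: 0.0489
```

```bash
python3 - <<'E'
from h import *
to(nest(-.072,0,-.009),YAW)
c=cam('wrist'); save(c,'w8.png')
to(nest(-.072,0,-.009),YAW)
E
```

```text
t 14.97 pos [ 0.4838 -0.0688 -0.0093] open 0.0489 F [-2.55  1.12 13.26]
rotvec tool [-0.0007  0.0012 -0.0017] shift cm (after turn) [ 0.22  0.03 -0.03]
t 15.02 pos [ 0.4838 -0.0688 -0.0092] open 0.0489 F [-0.44  0.26  6.1 ]
rotvec tool [-0.0007  0.0013 -0.0016] shift cm (after turn) [ 0.22  0.02 -0.02]
```

The cap is seated: Fz jumped to +13 N at the expected height. Now releasing it.

move_arm(commands="0 0 0 0 0 0 0.4; 0 0 0 0 0 0 0.3; 0 0 0 0 0 0 0.2; 0 0 0 0 0 0 0.2; 0 0 0 0 0 0 0.2; 0 0 0 0 0 0 0.2; 0 0 0 0 0 0 0.2; 0 0 0 0 0 0 0.2; 0 0 0 0 0 0 0.2; 0 0 0 0 0 0 0.2")

```text
time: 15.85
ee_pos: [0.4842, -0.0689, -0.0095]
eef_rot: [0.021, 1.0, -0.0, 0.001]
ft_force: [0.1, -0.0, 0.1]
opening: 0.0685
```

```bash
python3 - <<'E'
from h import *
to(nest(-.072,0,.04),YAW)
c=cam('wrist'); save(c,'w9.png')
E
```

```text
t 15.85 pos [ 0.4842 -0.0689 -0.0095] open 0.0685 F [ 0.08 -0.    0.05]
rotvec tool [-0.0007  0.002  -0.0017] shift cm (after turn) [ 0.27  0.03 -4.95]
```

View pics/w9.png

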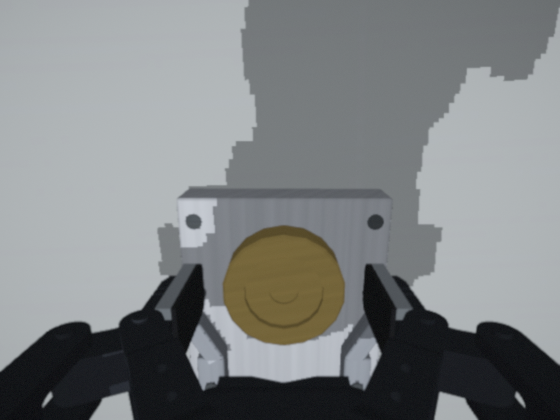

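The cap lies flat on the deck at (284,286), with the pads clear at (190,300) and (380,300). I'll raise, back off behind the cap and shut the fingers.

move_arm(commands="0 0 0 0 0 -0.6 0.2; 0 0 0 0 0 -1 0.2; 0 0 0 0 0 -1.2 0.2; 0 0 0 0 0 -1 0.2; 0 0 0 0 0 -0.5 0.2; 0 0 0 1 0 0 0.5; 0 0 0 1.2 0 0 1; 0 0 0 1.2 0 0 1; 0 0 0 0.7 0 0 1; 0 0 0 0 0 0 1")

```text
time: 16.73
ee_pos: [0.4374, -0.0671, 0.0384]
eef_rot: [0.021, 1.0, -0.0, 0.0]
ft_force: [0.0, -0.5, -0.9]
opening: 0.0075
```

```bash
python3 - <<'E'
from h import *
to(nest(-.113,0,-.0025),YAW)
E
```

```text
t 16.73 pos [ 0.4374 -0.0671  0.0384] open 0.0075 F [ 0.04 -0.5  -0.94]
rotvec tool [-0.0009  0.0009 -0.002 ] shift cm (after turn) [-0.32  0.04  4.09]
```

move_arm(commands="0 0 0 -0.1 0 0.6 1; 0 0 0 -0.1 0 0.9 1; 0 0 0 0 0 0.9 1; 0 0 0 0 0 0.6 1; 0 0 0 0 0 0.5 1; 0 0 0 0 0 0.3 1; 0 0 0 0 0 0 1; 0 0 0 0 0 0 1; 0 0 0 0 0 0 1; 0 0 0 0 0 0 1")

```text
time: 17.57
ee_pos: [0.4404, -0.0669, -0.0063]
eef_rot: [0.021, 1.0, -0.0, -0.0]
ft_force: [-0.6, 0.1, 0.3]
opening: 0.0002
```

```bash
python3 - <<'E'
from h import *
to(nest(-.113,0,-.0025),YAW)
c=cam('wrist'); save(c,'w10.png')
for u in (276,292):
    print([(v,depthpt(c,[(u,v)])[0].round(4)) for v in range(250,270,2)])
hsv=cv2.cvtColor(c['pixels'],cv2.COLOR_RGB2HSV)
E
```

```text
t 17.57 pos [ 0.4404 -0.0669 -0.0063] open 0.0002 F [-0.62  0.07  0.27]
rotvec tool [-0.0008 -0.0008 -0.0013] shift cm (after turn) [-0.02  0.01 -0.38]
[(250, array([ 0.4372, -0.0708,  0.0014])), (252, array([ 4.39e-01, -7.09e-02, -4.00e-04])), (254, array([ 0.4395, -0.0709,  0.0008])), (256, array([ 0.4303, -0.07  ,  0.0247])), (258, array([ 0.4298, -0.0699,  0.0278])), (260, array([ 0.4302, -0.0699,  0.029 ])), (262, array([ 0.4298, -0.0699,  0.0319])), (264, array([ 0.4301, -0.0698,  0.0332])), (266, array([ 0.4298, -0.0698,  0.0358])), (268, array([ 0.4301, -0.0698,  0.0369]))]
[(250, array([ 4.38e-01, -6.28e-02,  2.00e-04])), (252, array([ 0.4388, -0.0629,  0.0008])), (254, array([ 0.4399, -0.0629,  0.0007])), (256, array([ 0.43  , -0.0632,  0.0261])), (258, array([ 0.4301, -0.0632,  0.0278])), (260, array([ 0.4304, -0.0632,  0.0292])), (262, array([ 0.4307, -0.0633,  0.0305])), (264, array([ 0.4304, -0.0633,  0.0332])), (266, array([ 0.4305, -0.0634,  0.0348])), (268, array([ 0.4302, -0.0634,  0.0373]))]
```

View pics/w10.png

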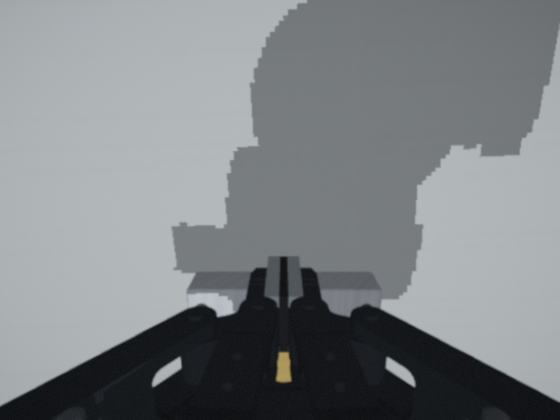

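```bash
python3 - <<'E'
from h import *
for n in('scene','side'):
    c=np.load(n+'.npy',allow_pickle=True).item()
    hsv=cv2.cvtColor(c['pixels'],cv2.COLOR_RGB2HSV); m=cv2.inRange(hsv,(3,150,80),(16,255,255))
    v,u=np.nonzero(m); P=np.array([innest(p) for p in depthpt(c,list(zip(u,v)))])
    ok=(abs(P[:,0]-.09)<.06)&(abs(P[:,1])<.04); P=P[ok]*1000
    print(n,len(P)); o=np.argsort(P[:,0])
    f=P[(P[:,2]<32)&(abs(P[:,1])<20)]; print('low pts x pct',np.percentile(f[:,0],[5,25,50,75]) if len(f) else None)
    print(P[o][::max(1,len(P)//25)].round(0).tolist())
E
```

```text
scene 129
low pts x pct [59.57280645 61.66950192 63.20276343 65.44458815]
[[56.0, 7.0, 38.0], [60.0, -29.0, 54.0], [60.0, 12.0, 24.0], [61.0, -8.0, 22.0], [62.0, 9.0, 28.0], [63.0, 19.0, 20.0], [63.0, -4.0, 24.0], [63.0, 16.0, 25.0], [64.0, -16.0, 27.0], [65.0, -19.0, 31.0], [65.0, 1.0, 31.0], [66.0, 21.0, 22.0], [67.0, -2.0, 25.0], [69.0, 9.0, 24.0], [82.0, 15.0, 40.0], [85.0, 10.0, 39.0], [87.0, 21.0, 38.0], [90.0, 6.0, 42.0], [92.0, -16.0, 40.0], [94.0, -6.0, 39.0], [96.0, -15.0, 41.0], [98.0, -1.0, 36.0], [99.0, -10.0, 38.0], [101.0, 17.0, 40.0], [102.0, -2.0, 37.0], [106.0, -21.0, 27.0]]
side 163
low pts x pct None
[[66.0, -6.0, 38.0], [68.0, -14.0, 38.0], [69.0, 4.0, 34.0], [71.0, 8.0, 35.0], [72.0, 0.0, 41.0], [73.0, -12.0, 36.0], [74.0, 10.0, 41.0], [75.0, -18.0, 39.0], [77.0, -22.0, 35.0], [78.0, 5.0, 37.0], [79.0, 19.0, 42.0], [80.0, -16.0, 36.0], [81.0, 11.0, 38.0], [82.0, 13.0, 37.0], [84.0, -13.0, 37.0], [85.0, 12.0, 37.0], [86.0, 15.0, 36.0], [87.0, 7.0, 42.0], [89.0, 13.0, 32.0], [90.0, -7.0, 40.0], [91.0, 20.0, 38.0], [92.0, -1.0, 40.0], [93.0, -1.0, 37.0], [95.0, 15.0, 39.0], [96.0, -1.0, 38.0], [97.0, 8.0, 41.0], [99.0, 4.0, 38.0], [101.0, -2.0, 42.0]]
```

move_arm(commands="0 0 0 0 0 -0.2 1; 0 0 0 0 0 -0.15 1; 0 0 0 0 0 0 1; 0 0 0 0 0 0 1; 0 0 0 -0.2 0 0 1; 0 0 0 -0.3 0 0 1; 0 0 0 -0.3 0 0 1; 0 0 0 -0.3 0 0 1; 0 0 0 -0.3 0 0 1; 0 0 0 -0.3 0 0 1")

```text
time: 18.45
ee_pos: [0.4585, -0.0679, -0.0009]
eef_rot: [0.021, 1.0, -0.0, 0.0]
ft_force: [-1.1, 0.3, 0.0]
opening: -0.0003
```

```bash
python3 - <<'E'
from h import *
to(nest(-.05,0,-.003),YAW); print(innest(readout.sense()['ee_pos']).round(4))
E
```

```text
t 18.45 pos [ 0.4585 -0.0679 -0.0009] open -0.0003 F [-1.09  0.29  0.01]
rotvec tool [-0.0009  0.0003 -0.0017] shift cm (after turn) [-4.51  0.03  0.21]
[-0.0951 -0.0003 -0.0009]
```

move_arm(commands="0 0 0 -0.3 0 0.1 1; 0 0 0 -0.3 0 0.1 1; 0 0 0 -0.3 0 0 1; 0 0 0 -0.3 0 0 1; 0 0 0 -0.3 0 0 1; 0 0 0 -0.3 0 0 1; 0 0 0 -0.3 0 0 1; 0 0 0 -0.3 0 0 1; 0 0 0 -0.3 0 0 1; 0 0 0 -0.2 0 0 1")

```text
time: 19.28
ee_pos: [0.4907, -0.0692, -0.0035]
eef_rot: [0.021, 1.0, -0.0, -0.0]
ft_force: [-0.5, -0.3, 0.6]
opening: 0.0003
```

```bash
python3 - <<'E'
from h import *
to(nest(-.05,0,-.003),YAW); print(innest(readout.sense()['ee_pos']).round(4))
c=cam('side'); im=c['pixels'][150:225,175:285,::-1]; cv2.imwrite('pics/s11.png',cv2.resize(im,None,fx=7,fy=7,interpolation=cv2.INTER_CUBIC))
E
```

```text
t 19.28 pos [ 0.4907 -0.0692 -0.0035] open 0.0003 F [-0.5  -0.34  0.58]
rotvec tool [-0.0009 -0.0006 -0.0017] shift cm (after turn) [-1.29  0.04 -0.05]
[-0.0629 -0.0004 -0.0035]
```

View pics/s11.png

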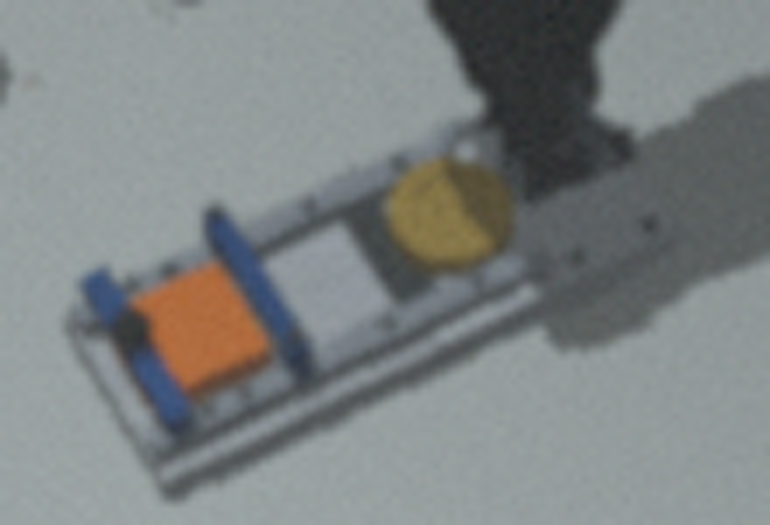

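The cap is in the channel at side (239,180), its front edge on the ramp and its rear at the fingers. Continuing.

move_arm(commands="0 0 0 -0.3 0.02 0 1; 0 0 0 -0.3 0.02 0 1; 0 0 0 -0.3 0 0 1; 0 0 0 -0.3 0 0 1; 0 0 0 -0.3 0 0 1; 0 0 0 -0.3 0 0 1; 0 0 0 -0.3 0 0 1; 0 0 0 -0.3 0 0 1; 0 0 0 -0.3 0 0 1; 0 0 0 -0.2 0 0 1")

```text
time: 20.17
ee_pos: [0.5225, -0.0701, -0.0036]
eef_rot: [0.021, 1.0, -0.0, -0.0]
ft_force: [-0.2, -0.6, -0.6]
opening: -0.0002
```

```bash
python3 - <<'E'
from h import *
to(nest(-.00,0,-.003),YAW); print(innest(readout.sense()['ee_pos']).round(4))
c=cam('side'); im=c['pixels'][150:225,175:285,::-1]; cv2.imwrite('pics/s12.png',cv2.resize(im,None,fx=7,fy=7,interpolation=cv2.INTER_CUBIC))
E
```

```text
t 20.17 pos [ 0.5225 -0.0701 -0.0036] open -0.0002 F [-0.18 -0.65 -0.64]
rotvec tool [-0.0009 -0.0009 -0.0017] shift cm (after turn) [-3.1  -0.   -0.06]
[-0.031   0.     -0.0036]
```

View pics/s12.png

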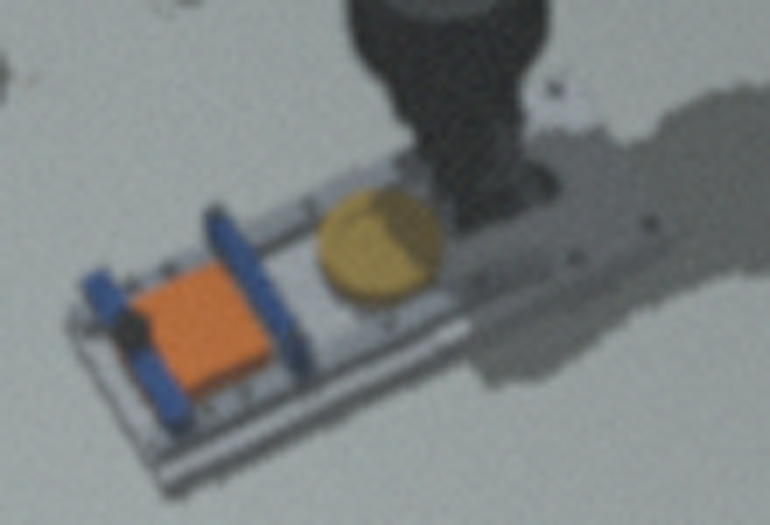

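Now the cap sits on the lip, centre at side (229,185), level, with its front overhanging the pocket. Continuing at the same pace, then slower.

move_arm(commands="0 0 0 -0.3 0 0 1; 0 0 0 -0.3 0 0 1; 0 0 0 -0.3 0 -0.02 1; 0 0 0 -0.3 0 0 1; 0 0 0 -0.3 0 0 1; 0 0 0 -0.2 0 0 1; 0 0 0 -0.2 0 0 1; 0 0 0 -0.1 0 0 1; 0 0 0 0 0 0 1; 0 0 0 0 0 0 1")

```text
time: 21.05
ee_pos: [0.5459, -0.0711, -0.0033]
eef_rot: [0.021, 1.0, -0.0, 0.0]
ft_force: [0.1, 0.2, 0.2]
opening: -0.0001
```

```bash
python3 - <<'E'
from h import *
to(nest(-.00,0,-.003),YAW); print(innest(readout.sense()['ee_pos']).round(4))
c=cam('side'); im=c['pixels'][150:225,175:285,::-1]; cv2.imwrite('pics/s13.png',cv2.resize(im,None,fx=7,fy=7,interpolation=cv2.INTER_CUBIC))
E
```

```text
t 21.05 pos [ 0.5459 -0.0711 -0.0033] open -0.0001 F [0.08 0.17 0.24]
rotvec tool [-0.0008  0.0009 -0.0016] shift cm (after turn) [-0.76 -0.   -0.03]
[-0.0076  0.     -0.0033]
```

View pics/s13.png

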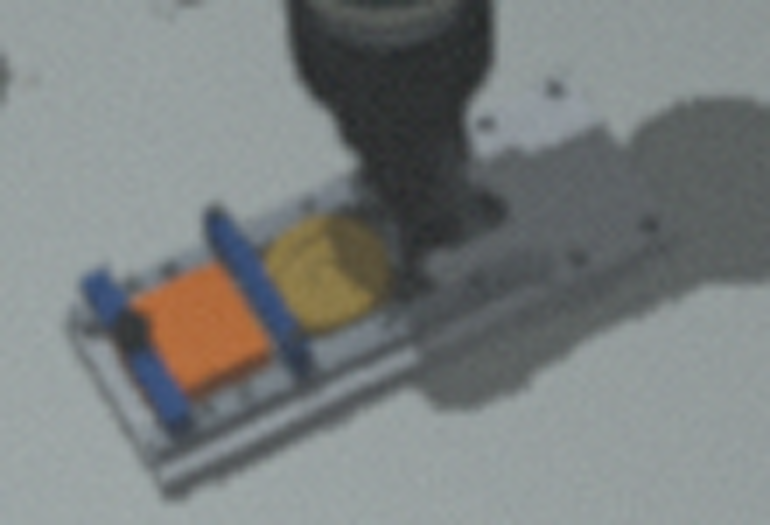

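move_arm(commands="0 0 0 -0.1 0 0 1; 0 0 0 -0.1 0 0 1; 0 0 0 -0.1 0 0 1; 0 0 0 -0.1 0 0 1; 0 0 0 -0.1 0 0 1; 0 0 0 -0.05 0 0 1; 0 0 0 -0.03 0 0 1; 0 0 0 0 0 0 1; 0 0 0 0 0 0 1; 0 0 0 0 0 0 1")

```text
time: 21.93
ee_pos: [0.5514, -0.0713, -0.0034]
eef_rot: [0.021, 1.0, -0.0, -0.0]
ft_force: [0.0, 0.4, -0.1]
opening: 0.0001
```

```bash
python3 - <<'E'
from h import *
to(nest(-.00,0,-.003),YAW); print(innest(readout.sense()['ee_pos']).round(4))
c=cam('scene'); im=c['pixels'][180:250,265:340,::-1]; cv2.imwrite('pics/s14.png',cv2.resize(im,None,fx=7,fy=7,interpolation=cv2.INTER_CUBIC))
E
```

```text
t 21.93 pos [ 0.5514 -0.0713 -0.0034] open 0.0001 F [ 0.05  0.44 -0.09]
rotvec tool [-0.0009 -0.0003 -0.0016] shift cm (after turn) [-0.21  0.   -0.04]
[-0.0021 -0.     -0.0034]
```

View pics/s14.png

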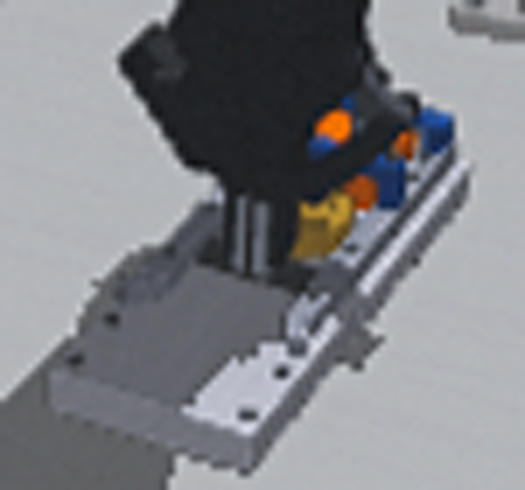

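The scene picture shows the cap still level with the rail tops at crop (325,225), its rear just about to leave the lip. Now in small steps.

move_arm(commands="0 0 0 -0.05 0 0 1; 0 0 0 -0.05 0 0 1; 0 0 0 -0.05 0 0 1; 0 0 0 -0.05 0 0 1; 0 0 0 -0.05 0 0 1; 0 0 0 -0.03 0 0 1; 0 0 0 -0.03 0 0 1; 0 0 0 -0.03 0 0 1; 0 0 0 0 0 0 1; 0 0 0 0 0 0 1")

```text
time: 22.82
ee_pos: [0.5548, -0.0715, -0.0034]
eef_rot: [0.021, 1.0, -0.0, -0.0]
ft_force: [0.2, 0.4, -1.1]
opening: -0.0002
```

```bash
python3 - <<'E'
from h import *
to(nest(-.00,0,-.003),YAW); print(innest(readout.sense()['ee_pos']).round(4))
c=cam('scene'); im=c['pixels'][180:250,265:340,::-1]; cv2.imwrite('pics/s15.png',cv2.resize(im,None,fx=7,fy=7,interpolation=cv2.INTER_CUBIC))
c=cam('side'); im=c['pixels'][150:225,175:285,::-1]; cv2.imwrite('pics/s15b.png',cv2.resize(im,None,fx=7,fy=7,interpolation=cv2.INTER_CUBIC))
E
```

```text
t 22.82 pos [ 0.5548 -0.0715 -0.0034] open -0.0002 F [ 0.24  0.42 -1.08]
rotvec tool [-0.0009 -0.0008 -0.0017] shift cm (after turn) [ 0.13  0.   -0.04]
[ 0.0013 -0.     -0.0034]
```

View pics/s15.png

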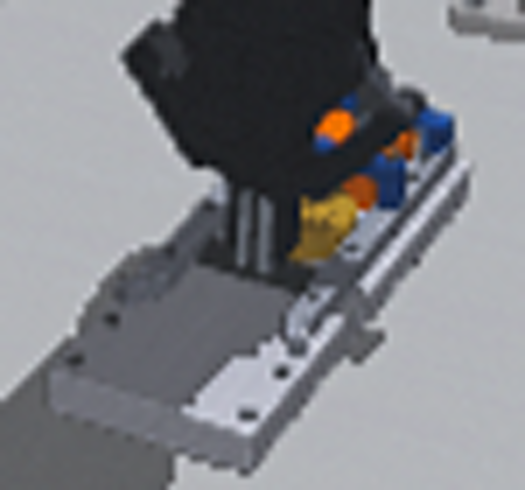

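View pics/s15b.png

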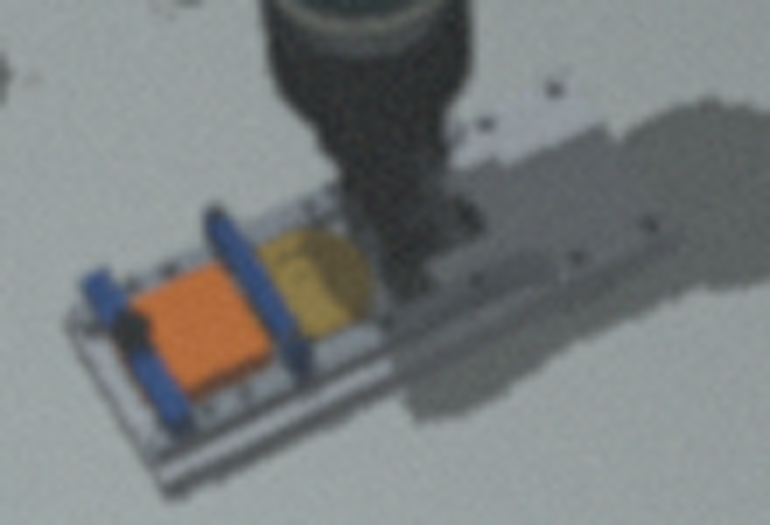

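Both pictures show the cap between fingers and bridge, side (221,190), but not clearly whether it has dropped. I'll creep on gently and watch the force.

move_arm(commands="0 0 0 -0.02 0 0 1; 0 0 0 -0.02 0 0 1; 0 0 0 -0.02 0 0 1; 0 0 0 -0.02 0 0 1; 0 0 0 -0.02 0 0 1; 0 0 0 -0.02 0 0 1; 0 0 0 -0.02 0 0 1; 0 0 0 -0.02 0 0 1; 0 0 0 -0.02 0 0 1; 0 0 0 -0.02 0 0 1")

```text
time: 23.75
ee_pos: [0.5568, -0.0715, -0.0034]
eef_rot: [0.021, 1.0, -0.0, -0.001]
ft_force: [-0.4, 0.4, 0.3]
opening: -0.0003
```

```bash
python3 - <<'E'
from h import *
to(nest(-.00,0,-.003),YAW); print(innest(readout.sense()['ee_pos']).round(4))
E
```

```text
t 23.75 pos [ 0.5568 -0.0715 -0.0034] open -0.0003 F [-0.44  0.44  0.28]
rotvec tool [-0.0009 -0.0012 -0.0016] shift cm (after turn) [ 0.33  0.   -0.04]
[ 0.0033 -0.     -0.0034]
```

move_arm(commands="0 0 0 -0.02 0 0 1; 0 0 0 -0.02 0 0 1; 0 0 0 -0.02 0 0 1; 0 0 0 -0.02 0 0 1; 0 0 0 -0.02 0 0 1; 0 0 0 -0.02 0 0 1; 0 0 0 -0.02 0 0 1; 0 0 0 -0.02 0 0 1; 0 0 0 -0.02 0 0 1; 0 0 0 -0.02 0 0 1")

```text
time: 24.58
ee_pos: [0.557, -0.0716, -0.0034]
eef_rot: [0.021, 1.0, -0.0, -0.002]
ft_force: [-0.6, 0.5, 1.7]
opening: -0.0004
```

```bash
python3 - <<'E'
from h import *
to(nest(-.00,0,-.003),YAW); print(innest(readout.sense()['ee_pos']).round(4))
c=cam('scene'); im=c['pixels'][180:250,265:340,::-1]; cv2.imwrite('pics/s16.png',cv2.resize(im,None,fx=7,fy=7,interpolation=cv2.INTER_CUBIC))
E
```

```text
t 24.58 pos [ 0.557  -0.0716 -0.0034] open -0.0004 F [-0.55  0.48  1.69]
rotvec tool [-0.0011 -0.0049 -0.0017] shift cm (after turn) [ 0.35  0.01 -0.04]
[ 0.0035 -0.0001 -0.0034]
```

View pics/s16.png

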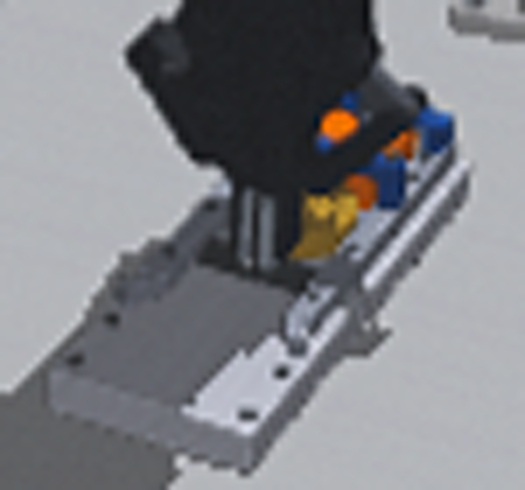

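```bash
python3 - <<'E'
from h import *
F=[];T=[]
for i in range(3):
    s=readout.sense(); F.append(s['ft_force']);T.append(s['ft_torque'])
    if i==1: c=cam('side')
    elif i==0: w=cam('wrist')
print(np.round(F,2),np.round(T,3),innest(s['ee_pos']).round(4))
im=c['pixels'][130:225,175:285,::-1]; cv2.imwrite('pics/s17.png',cv2.resize(im,None,fx=6,fy=6,interpolation=cv2.INTER_CUBIC)); save(w,'w17.png')
a=proj(c,[nest(.0115+.025+.003,0,.032),nest(.045,.0,.07),nest(.045,.04,.07)]); print((a-[175,130])*6)
E
```

```text
[[-0.27  0.75  0.67]
 [-1.95  0.78  1.43]
 [-1.57 -0.07  1.57]] [[ 0.008  0.278 -0.039]
 [ 0.05   0.32   0.015]
 [ 0.025  0.322  0.013]] [ 0.0035 -0.     -0.0034]
[[257.30397132 363.89601085]
 [240.25441883 322.48649537]
 [282.94522882 388.05201169]]
```

View pics/s17.png

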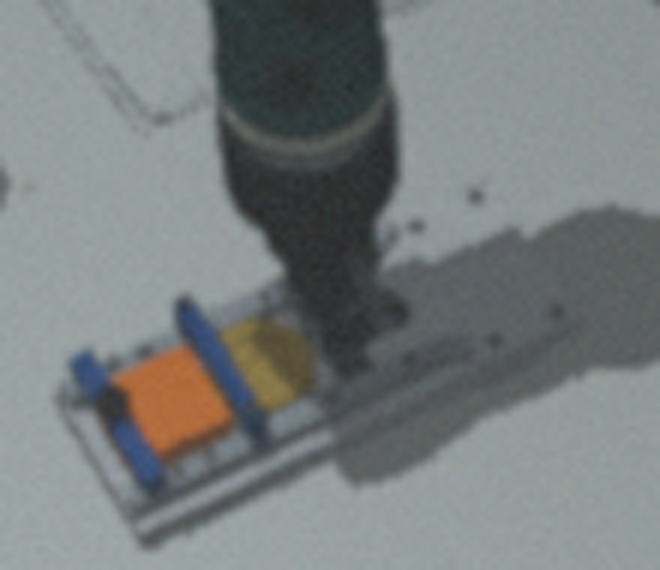

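View pics/w17.png

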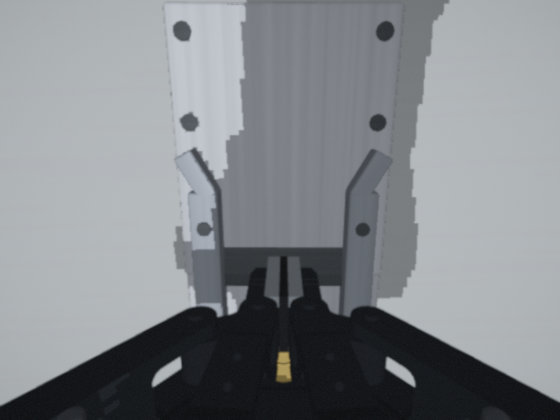

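Wrist view: the whole lip bar (v 247–285) is now behind the finger faces, with pocket floor beyond. The torque of 0.32 N·m fits about 1.5 N at the tips, so the cap is probably touching the stop. I'll ramp the push up in small steps.

move_arm(commands="0 0 0 -0.02 0 0 1; 0 0 0 -0.02 0 0 1; 0 0 0 -0.03 0 0 1; 0 0 0 -0.03 0 0 1; 0 0 0 -0.03 0 0 1; 0 0 0 -0.03 0 0 1; 0 0 0 -0.03 0 0 1; 0 0 0 -0.03 0 0 1; 0 0 0 -0.03 0 0 1; 0 0 0 -0.03 0 0 1")

```text
time: 25.57
ee_pos: [0.5568, -0.0716, -0.0034]
eef_rot: [0.021, 1.0, -0.001, -0.005]
ft_force: [-2.9, -0.7, 3.7]
opening: 0.0002
```

```bash
python3 - <<'E'
from h import *
s=readout.sense(); print(s['ft_force'].round(2),s['ft_torque'].round(3)); to(nest(0,0,-.003),YAW); print(innest(s['ee_pos']).round(4))
E
```

```text
[-2.87 -0.72  3.69] [ 0.061  0.631 -0.026]
t 25.57 pos [ 0.5568 -0.0716 -0.0034] open 0.0002 F [-2.87 -0.72  3.69]
rotvec tool [-0.0012 -0.0108 -0.0017] shift cm (after turn) [ 0.33  0.   -0.04]
[ 0.0033 -0.     -0.0034]
```

```bash
python3 - <<'E'
from h import *
A=[]
for n in ('side','side','scene','side','scene'):
    c=cam(n); hsv=cv2.cvtColor(c['pixels'],cv2.COLOR_RGB2HSV); m=cv2.inRange(hsv,(17,90,40),(30,255,255))
    m=cv2.erode(m,np.ones((3,3),np.uint8))
    v,u=np.nonzero(m); P=np.array([innest(p) for p in depthpt(c,list(zip(u,v)))])*1000
    ok=(P[:,0]>5)&(P[:,0]<60)&(abs(P[:,1])<25)&(P[:,2]>15)&(P[:,2]<45); P=P[ok]
    G=np.c_[P[:,:2],np.ones(len(P))]; k=np.linalg.lstsq(G,P[:,2],rcond=None)[0] if len(P)>10 else None
    print(n,len(P),np.median(P,axis=0).round(1),P.min(0).round(0),P.max(0).round(0),'slopes',k)
s=readout.sense(); print(s['ft_force'].round(2),s['ft_torque'].round(3))
E
```

```text
side 27 [39.  -1.5 30.4] [ 34. -19.  26.] [43. 17. 34.] slopes [ 0.14718193  0.03575547 24.29583605]
side 25 [39.3  1.2 29.4] [ 34. -18.  25.] [44. 18. 35.] slopes [0.54446509 0.078693   8.40982114]
scene 33 [ 27.5 -15.   31.3] [ 17. -22.  21.] [48. -3. 35.] slopes [ 0.0945263  -0.10356634 26.64127615]
side 22 [40.   4.8 30.8] [ 35. -19.  26.] [45. 17. 37.] slopes [ 0.44878579  0.02876095 12.89475719]
scene 33 [ 29.1 -14.7  30.8] [ 15. -22.  22.] [48. -3. 36.] slopes [ 0.07060999 -0.17441717 25.65392811]
[-1.98  0.54  3.95] [ 0.116  0.674 -0.004]
```

The cap top measures z≈30–31 mm, x≈39, so it has dropped and isn't still on the lip (that would read 37). The tool has pitched by 0.011 rad and is pressing down a little. I'll back off a few mm, level it and press again.

move_arm(commands="0 0 0 0.15 0 0 1; 0 0 0 0.15 0 0 1; 0 -0.011 0 0 0 -0.05 1; 0 0 0 0 0 0 1; 0 0 0 0 0 0 1; 0 0 0 0 0 0 1; 0 0 0 0 0 0 1; 0 0 0 0 0 0 1; 0 0 0 0 0 0 1; 0 0 0 0 0 0 1")

```text
time: 26.65
ee_pos: [0.5575, -0.0717, -0.0032]
eef_rot: [0.021, 1.0, -0.001, 0.004]
ft_force: [-1.6, 0.0, -0.1]
opening: 0.0
```

```bash
python3 - <<'E'
from h import *
s=readout.sense(); print(s['ft_force'].round(2),s['ft_torque'].round(3)); to(nest(0.0033,0,-.003),YAW); print(innest(s['ee_pos']).round(4))
E
```

```text
[-1.65  0.02 -0.08] [ 0.022  0.265 -0.022]
t 26.65 pos [ 0.5575 -0.0717 -0.0032] open 0.0 F [-1.65  0.02 -0.08]
rotvec tool [-0.001   0.0088 -0.0018] shift cm (after turn) [ 0.07  0.01 -0.02]
[ 0.004  -0.0001 -0.0032]
```

move_arm(commands="0 0 0 0.3 0 0 1; 0 0 0 0.3 0 0 1; 0 0 0 0.2 0 0 1; 0 0 0 0 0 0 1; 0 0 0 0 0 0 1; 0 0 0 0 0 0 1; 0 0 0 0 0 0 1; 0 0 0 0 0 0 1; 0 0 0 0 0 0 1; 0 0 0 0 0 0 1")

```text
time: 27.48
ee_pos: [0.5526, -0.0713, -0.0027]
eef_rot: [0.021, 1.0, -0.001, 0.008]
ft_force: [-0.2, -0.1, 0.1]
opening: 0.0001
```

```bash
python3 - <<'E'
from h import *
s=readout.sense(); print(s['ft_force'].round(2),s['ft_torque'].round(3)); to(nest(0.000,0,-.003),YAW); print(innest(s['ee_pos']).round(4))
c=cam('wrist'); save(c,'w18.png')
c=cam('side'); im=c['pixels'][130:225,175:285,::-1]; cv2.imwrite('pics/s18.png',cv2.resize(im,None,fx=6,fy=6,interpolation=cv2.INTER_CUBIC))
E
```

```text
[-0.17 -0.15  0.14] [-0.012  0.074  0.002]
t 27.48 pos [ 0.5526 -0.0713 -0.0027] open 0.0001 F [-0.17 -0.15  0.14]
rotvec tool [-0.0007  0.0162 -0.0016] shift cm (after turn) [-0.09 -0.    0.03]
[-0.0009  0.     -0.0027]
```

View pics/s18.png

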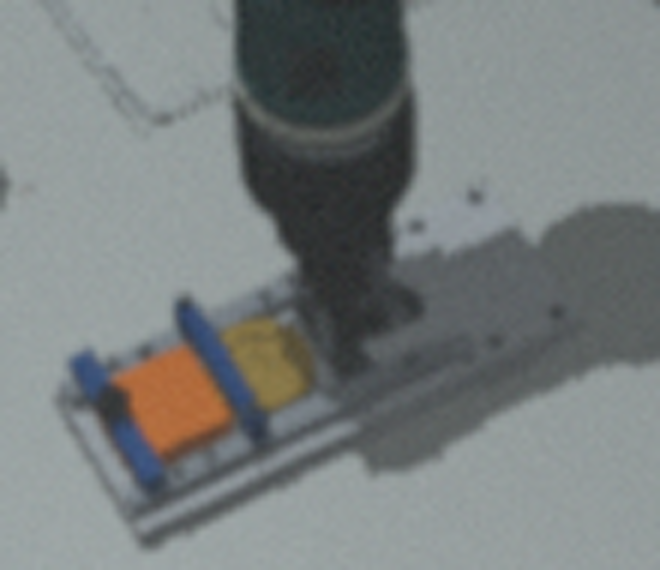

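View pics/w18.png

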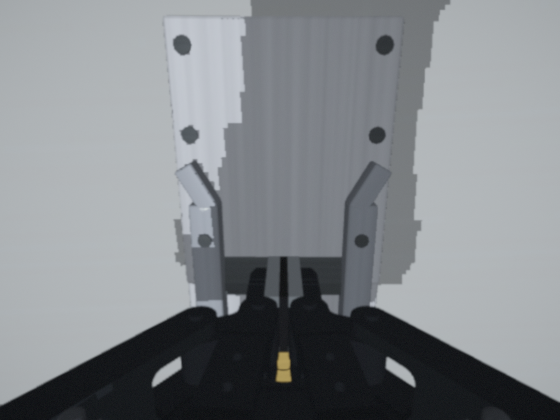

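The cap stays where it was, side (219,191), and the fingers have backed free. Levelling the tool.

move_arm(commands="0 0.016 0 0 0 0 1; 0 0 0 0 0 0 1; 0 0 0 0 0 0 1; 0 0 0 0 0 0 1; 0 0 0 0 0 0 1; 0 0 0 0 0 0 1; 0 0 0 0 0 0 1; 0 0 0 0 0 0 1; 0 0 0 0 0 0 1; 0 0 0 0 0 0 1")

```text
time: 28.42
ee_pos: [0.5526, -0.0713, -0.0028]
eef_rot: [0.021, 1.0, -0.0, -0.001]
ft_force: [-0.0, 0.4, 0.2]
opening: -0.0002
```

```bash
python3 - <<'E'
from h import *
s=readout.sense(); print(s['ft_force'].round(2),s['ft_torque'].round(3)); to(nest(0.000,0,-.003),YAW); print(innest(s['ee_pos']).round(4))
for n in ('side','scene'):
    c=cam(n); hsv=cv2.cvtColor(c['pixels'],cv2.COLOR_RGB2HSV); m=cv2.inRange(hsv,(17,90,40),(30,255,255))
    v,u=np.nonzero(m); P=np.array([innest(p) for p in depthpt(c,list(zip(u,v)))])*1000
    ok=(P[:,0]>5)&(P[:,0]<60)&(abs(P[:,1])<28)&(P[:,2]>15)&(P[:,2]<45); P=P[ok]
    print(n,len(P),np.median(P,axis=0).round(1),P.min(0).round(0),P.max(0).round(0))
E
```

```text
[-0.    0.43  0.2 ] [ 0.01   0.02  -0.017]
t 28.42 pos [ 0.5526 -0.0713 -0.0028] open -0.0002 F [-0.    0.43  0.2 ]
rotvec tool [-0.0006 -0.0016 -0.0016] shift cm (after turn) [-0.09 -0.    0.02]
[-0.0009  0.     -0.0028]
side 115 [34.6 -2.1 30.8] [ 20. -27.  24.] [48. 23. 37.]
scene 66 [ 27.5 -14.3  30.5] [ 12. -25.  20.] [54. -1. 35.]
```

move_arm(commands="0 0 0 -0.05 0 0 1; 0 0 0 -0.05 0 0 1; 0 0 0 -0.05 0 0 1; 0 0 0 -0.05 0 0 1; 0 0 0 -0.05 0 0 1; 0 0 0 -0.05 0 0 1; 0 0 0 -0.03 0 0 1; 0 0 0 -0.03 0 0 1; 0 0 0 -0.03 0 0 1; 0 0 0 -0.03 0 0 1")

```text
time: 29.35
ee_pos: [0.557, -0.0715, -0.0028]
eef_rot: [0.021, 1.0, -0.0, -0.001]
ft_force: [0.5, 0.4, 0.5]
opening: -0.0001
```

```bash
python3 - <<'E'
from h import *
s=readout.sense(); print(s['ft_force'].round(2),s['ft_torque'].round(3)); to(nest(0.0033,0,-.003),YAW); print(innest(s['ee_pos']).round(4))
E
```

```text
[0.49 0.36 0.54] [0.067 0.116 0.036]
t 29.35 pos [ 0.557  -0.0715 -0.0028] open -0.0001 F [0.49 0.36 0.54]
rotvec tool [-0.0007 -0.002  -0.0016] shift cm (after turn) [ 0.02 -0.    0.02]
[ 0.0035  0.     -0.0028]
```

move_arm(commands="0 0 0 -0.03 0 0 1; 0 0 0 -0.04 0 0 1; 0 0 0 -0.05 0 0 1; 0 0 0 -0.05 0 0 1; 0 0 0 -0.05 0 0 1; 0 0 0 -0.05 0 0 1; 0 0 0 -0.05 0 0 1; 0 0 0 -0.05 0 0 1; 0 0 0 -0.05 0 0 1; 0 0 0 -0.05 0 0 1")

```text
time: 30.18
ee_pos: [0.5568, -0.0716, -0.0034]
eef_rot: [0.021, 1.0, -0.0, -0.006]
ft_force: [-2.7, 1.1, 2.8]
opening: -0.0001
```

```bash
python3 - <<'E'
from h import *
s=readout.sense(); print(s['ft_force'].round(2),s['ft_torque'].round(3)); to(nest(0.0033,0,-.003),YAW); print(innest(s['ee_pos']).round(4))
E
```

```text
[-2.67  1.13  2.77] [0.091 0.56  0.015]
t 30.18 pos [ 0.5568 -0.0716 -0.0034] open -0.0001 F [-2.67  1.13  2.77]
rotvec tool [-0.0011 -0.012  -0.0016] shift cm (after turn) [ 0.    0.01 -0.04]
[ 0.0033 -0.0001 -0.0034]
```

The tool pitches away under load and slides down slightly. I'll hold the pitch and height with small counter-turns in each row.

move_arm(commands="0 -0.002 0 -0.04 0 -0.01 1; 0 -0.002 0 -0.04 0 -0.01 1; 0 -0.002 0 -0.04 0 -0.01 1; 0 -0.002 0 -0.04 0 -0.01 1; 0 -0.002 0 -0.04 0 -0.01 1; 0 -0.002 0 -0.04 0 -0.01 1; 0 -0.002 0 -0.04 0 -0.01 1; 0 -0.002 0 -0.04 0 -0.01 1; 0 -0.002 0 -0.04 0 -0.01 1; 0 -0.002 0 -0.04 0 -0.01 1")

```text
time: 31.02
ee_pos: [0.5573, -0.0717, -0.0034]
eef_rot: [0.021, 1.0, -0.001, 0.001]
ft_force: [-2.2, 0.8, 0.0]
opening: -0.0
```

```bash
python3 - <<'E'
from h import *
s=readout.sense(); print(s['ft_force'].round(2),s['ft_torque'].round(3)); to(nest(0.0033,0,-.003),YAW); print(innest(s['ee_pos']).round(4))
E
```

```text
[-2.15  0.83  0.01] [ 0.047  0.606 -0.028]
t 31.02 pos [ 0.5573 -0.0717 -0.0034] open -0.0 F [-2.15  0.83  0.01]
rotvec tool [-0.0012  0.0027 -0.0018] shift cm (after turn) [ 0.05  0.02 -0.04]
[ 0.0038 -0.0002 -0.0034]
```

move_arm(commands="0 -0.0008 0 -0.05 0 -0.01 1; 0 -0.001 0 -0.06 0 -0.01 1; 0 -0.0012 0 -0.07 0 -0.012 1; 0 -0.0014 0 -0.08 0 -0.013 1; 0 -0.0014 0 -0.08 0 -0.013 1; 0 -0.0014 0 -0.08 0 -0.013 1; 0 -0.0014 0 -0.08 0 -0.013 1; 0 -0.0014 0 -0.08 0 -0.013 1; 0 -0.0014 0 -0.08 0 -0.013 1; 0 -0.0014 0 -0.08 0 -0.013 1")

```text
time: 31.85
ee_pos: [0.5574, -0.0718, -0.0035]
eef_rot: [0.021, 1.0, -0.001, 0.001]
ft_force: [-5.7, 0.9, 0.7]
opening: -0.0
```

```bash
python3 - <<'E'
from h import *
s=readout.sense(); print(s['ft_force'].round(2),s['ft_torque'].round(3)); to(nest(0.0033,0,-.003),YAW); print(innest(s['ee_pos']).round(4))
E
```

```text
[-5.75  0.87  0.71] [ 0.1    1.127 -0.011]
t 31.85 pos [ 0.5574 -0.0718 -0.0035] open -0.0 F [-5.75  0.87  0.71]
rotvec tool [-0.0017  0.0019 -0.0018] shift cm (after turn) [ 0.06  0.02 -0.05]
[ 0.0039 -0.0002 -0.0035]
```

5.7 N, steady, level and not advancing. Going up to about 8 N and holding.

move_arm(commands="0 -0.0016 0 -0.09 0 -0.015 1; 0 -0.0018 0 -0.1 0 -0.016 1; 0 -0.0019 0 -0.11 0 -0.017 1; 0 -0.0019 0 -0.11 0 -0.017 1; 0 -0.0019 0 -0.11 0 -0.017 1; 0 -0.0019 0 -0.11 0 -0.017 1; 0 -0.0019 0 -0.11 0 -0.017 1; 0 -0.0019 0 -0.11 0 -0.017 1; 0 -0.0019 0 -0.11 0 -0.017 1; 0 -0.0019 0 -0.11 0 -0.017 1")

```text
time: 32.68
ee_pos: [0.5574, -0.0718, -0.0034]
eef_rot: [0.021, 1.0, -0.001, 0.0]
ft_force: [-5.5, -0.2, 1.3]
opening: -0.0
```

```bash
python3 - <<'E'
from h import *
s=readout.sense(); print(s['ft_force'].round(2),s['ft_torque'].round(3)); to(nest(0.0033,0,-.003),YAW); print(innest(s['ee_pos']).round(4))
E
```

```text
[-5.47 -0.24  1.35] [ 0.16   1.141 -0.029]
t 32.68 pos [ 0.5574 -0.0718 -0.0034] open -0.0 F [-5.47 -0.24  1.35]
rotvec tool [-0.0023  0.0006 -0.0019] shift cm (after turn) [ 0.06  0.02 -0.04]
[ 0.0039 -0.0002 -0.0034]
```

move_arm(commands="0 -0.002 0 -0.12 0 -0.018 1; 0 -0.0023 0 -0.13 0 -0.02 1; 0 -0.0026 0 -0.14 0 -0.022 1; 0 -0.0028 0 -0.15 0 -0.023 1; 0 -0.0028 0 -0.15 0 -0.023 1; 0 -0.0028 0 -0.15 0 -0.023 1; 0 -0.0028 0 -0.15 0 -0.023 1; 0 -0.0028 0 -0.15 0 -0.023 1; 0 -0.0028 0 -0.15 0 -0.023 1; 0 -0.0028 0 -0.15 0 -0.023 1")

```text
time: 33.52
ee_pos: [0.5574, -0.0718, -0.0034]
eef_rot: [0.021, 1.0, -0.002, 0.0]
ft_force: [-6.3, 1.6, 1.9]
opening: 0.0003
```

```bash
python3 - <<'E'
from h import *
s=readout.sense(); print(s['ft_force'].round(2),s['ft_torque'].round(3)); to(nest(0.0033,0,-.003),YAW); print(innest(s['ee_pos']).round(4))
E
```

```text
[-6.3   1.55  1.85] [ 0.128  1.245 -0.025]
t 33.52 pos [ 0.5574 -0.0718 -0.0034] open 0.0003 F [-6.3   1.55  1.85]
rotvec tool [-0.003   0.0003 -0.002 ] shift cm (after turn) [ 0.06  0.03 -0.04]
[ 0.0039 -0.0003 -0.0034]
```

move_arm(commands="0 -0.003 0 -0.16 0.005 -0.027 1; 0 -0.0033 0 -0.18 0.005 -0.03 1; 0 -0.0037 0 -0.2 0.005 -0.033 1; 0 -0.0037 0 -0.2 0.005 -0.033 1; 0 -0.0037 0 -0.2 0.005 -0.033 1; 0 -0.0037 0 -0.2 0.005 -0.033 1; 0 -0.0037 0 -0.2 0.005 -0.033 1; 0 -0.0037 0 -0.2 0.005 -0.033 1; 0 -0.0037 0 -0.2 0.005 -0.033 1; 0 -0.0037 0 -0.2 0.005 -0.033 1")

```text
time: 34.35
ee_pos: [0.5574, -0.0718, -0.0034]
eef_rot: [0.021, 1.0, -0.002, 0.0]
ft_force: [-6.3, 0.0, 1.0]
opening: 0.0001
```

```bash
python3 - <<'E'
from h import *
s=readout.sense(); print(s['ft_force'].round(2),s['ft_torque'].round(3)); to(nest(0.0033,0,-.003),YAW); print(innest(s['ee_pos']).round(4))
E
```

```text
[-6.31  0.01  0.98] [ 0.121  1.356 -0.053]
t 34.35 pos [ 0.5574 -0.0718 -0.0034] open 0.0001 F [-6.31  0.01  0.98]
rotvec tool [-0.0046  0.0002 -0.0024] shift cm (after turn) [ 0.06  0.03 -0.04]
[ 0.0039 -0.0003 -0.0034]
```

move_arm(commands="-0.0004 -0.0045 0 -0.24 0.005 -0.038 1; -0.0004 -0.005 0 -0.27 0.005 -0.042 1; -0.0004 -0.0055 0 -0.3 0.005 -0.048 1; -0.0004 -0.0055 0 -0.3 0.005 -0.048 1; -0.0004 -0.0055 0 -0.3 0.005 -0.048 1; -0.0004 -0.0055 0 -0.3 0.005 -0.048 1; -0.0004 -0.0055 0 -0.3 0.005 -0.048 1; -0.0004 -0.0055 0 -0.3 0.005 -0.048 1; -0.0004 -0.0055 0 -0.3 0.005 -0.048 1; -0.0004 -0.0055 0 -0.3 0.005 -0.048 1")

```text
time: 35.18
ee_pos: [0.5574, -0.0718, -0.0034]
eef_rot: [0.022, 1.0, -0.001, -0.0]
ft_force: [-7.0, 0.9, 1.4]
opening: 0.0001
```

```bash
python3 - <<'E'
from h import *
s=readout.sense(); print(s['ft_force'].round(2),s['ft_torque'].round(3)); to(nest(0.0033,0,-.003),YAW); print(innest(s['ee_pos']).round(4))
c=cam('side'); im=c['pixels'][130:225,175:285,::-1]; cv2.imwrite('pics/s19.png',cv2.resize(im,None,fx=6,fy=6,interpolation=cv2.INTER_CUBIC))
c=cam('scene'); im=c['pixels'][170:250,265:345,::-1]; cv2.imwrite('pics/s19b.png',cv2.resize(im,None,fx=7,fy=7,interpolation=cv2.INTER_CUBIC))
E
```

```text
[-6.97  0.9   1.45] [0.144 1.581 0.039]
t 35.18 pos [ 0.5574 -0.0718 -0.0034] open 0.0001 F [-6.97  0.9   1.45]
rotvec tool [-0.0025 -0.0003 -0.0028] shift cm (after turn) [ 0.06  0.03 -0.04]
[ 0.0039 -0.0003 -0.0034]
```

View pics/s19.png

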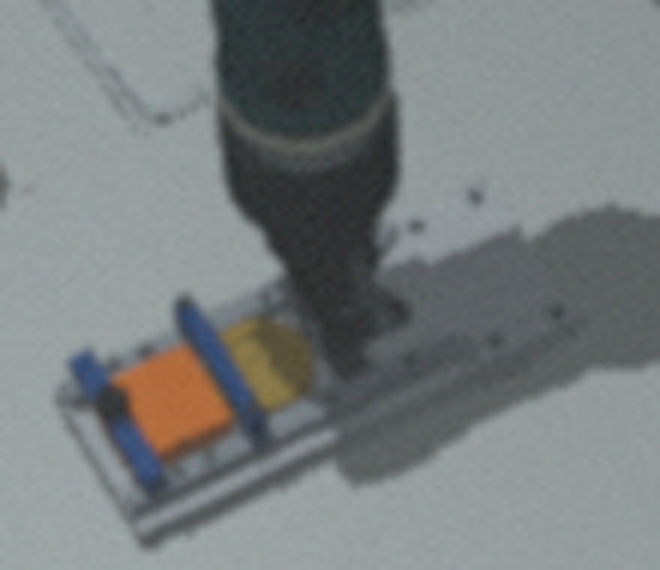

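View pics/s19b.png

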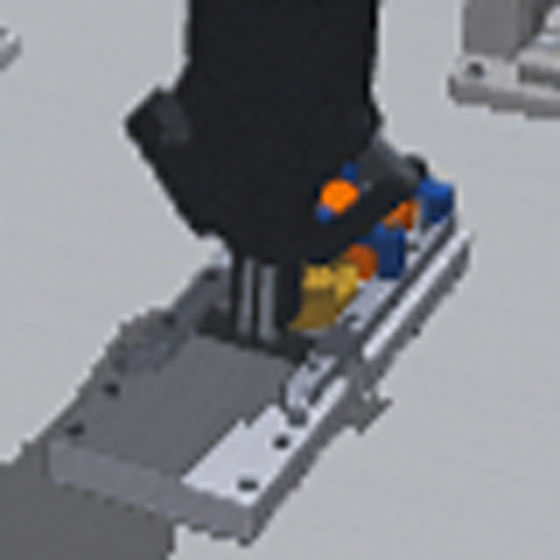

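The side view shows the cap under the bridge edge at (220,191), against the stop, with nothing but the fingertips touching it. The push is about 7 N and steady, held for more than 0.5 s. Backing away.

move_arm(commands="0 0 0 0.3 0 0 1; 0 0 0 0.3 0 0 1; 0 0 0 0.5 0 0 1; 0 0 0 0.8 0 0 1; 0 0 0 1 0 0 1; 0 0 0 1 0 0 1; 0 0 0 1 0 0 1; 0 0 0 0.5 0 0 1; 0 0 0 0 0 0 1; 0 0 0 0 0 0 1")

```text
time: 36.12
ee_pos: [0.5117, -0.0696, -0.0016]
eef_rot: [0.022, 1.0, -0.001, 0.014]
ft_force: [0.4, 0.4, -0.1]
opening: -0.0
```

```bash
python3 - <<'E'
from h import *
to(nest(-.1,0,.1),YAW);s=readout.sense(); print(innest(s['ee_pos']).round(4))
E
```

```text
t 36.12 pos [ 0.5117 -0.0696 -0.0016] open -0.0 F [ 0.41  0.44 -0.13]
rotvec tool [-0.0016  0.0271 -0.0026] shift cm (after turn) [ 5.810e+00 -1.000e-02 -1.016e+01]
[-0.0419  0.0001 -0.0016]
```

move_arm(commands="0 0.027 0 0 0 -0.8 1; 0 0 0 0.3 0 -1.2 1; 0 0 0 0.5 0 -1.5 1; 0 0 0 0.5 0 -1.5 1; 0 0 0 0.5 0 -1.5 1; 0 0 0 0.5 0 -1.5 1; 0 0 0 0.3 0 -1 1; 0 0 0 0 0 -0.5 1; 0 0 0 0 0 0 1; 0 0 0 0 0 0 1")

```text
time: 36.95
ee_pos: [0.4862, -0.0683, 0.1004]
eef_rot: [0.022, 1.0, -0.001, 0.004]
ft_force: [-0.9, -0.2, -0.4]
opening: 0.0001
```

```bash
python3 - <<'E'
from h import *
to(nest(-.1,0,.1),YAW)
for n in ('wrist','side','scene'):
    c=cam(n)
    if n=='wrist': save(c,'w20.png')
    else:
        b=(165,130,285,225) if n=='side' else (265,170,345,250)
        im=c['pixels'][b[1]:b[3],b[0]:b[2],::-1]; cv2.imwrite(f'pics/{n}20.png',cv2.resize(im,None,fx=6,fy=6,interpolation=cv2.INTER_CUBIC))
    hsv=cv2.cvtColor(c['pixels'],cv2.COLOR_RGB2HSV); m=cv2.inRange(hsv,(17,90,40),(30,255,255))
    v,u=np.nonzero(m); P=np.array([innest(p) for p in depthpt(c,list(zip(u,v)))])*1000
    ok=(P[:,0]>0)&(P[:,0]<70)&(abs(P[:,1])<28)&(P[:,2]>15)&(P[:,2]<45); P=P[ok]
    if len(P)>10:
        G=np.c_[P[:,:2],np.ones(len(P))]; k=np.linalg.lstsq(G,P[:,2],rcond=None)[0]
        print(n,len(P),np.median(P,axis=0).round(1),np.percentile(P,2,axis=0).round(1),np.percentile(P,98,axis=0).round(1),'slope',k.round(3))
E
```

```text
t 36.95 pos [ 0.4862 -0.0683  0.1004] open 0.0001 F [-0.94 -0.18 -0.43]
rotvec tool [-0.0016  0.0076 -0.0025] shift cm (after turn) [ 3.26 -0.04  0.04]
wrist 154 [57.5 -0.1 32.2] [52.7 -4.6 29.8] [63.3  4.3 33.8] slope [2.5700e-01 3.0000e-03 1.7109e+01]
side 134 [33.2 -1.3 30.5] [ 18.5 -22.2  24. ] [46.3 20.7 36.5] slope [-0.045  0.058 32.277]
scene 165 [30.4 -2.3 30.5] [ 11.2 -22.7  19.9] [56.4 21.3 35.2] slope [ 0.091  0.05  26.693]
```

View pics/w20.png

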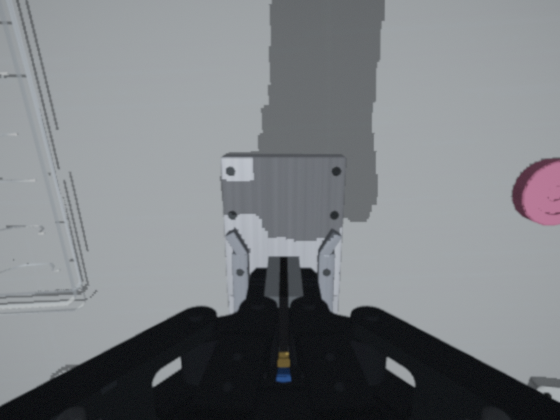

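View pics/side20.png

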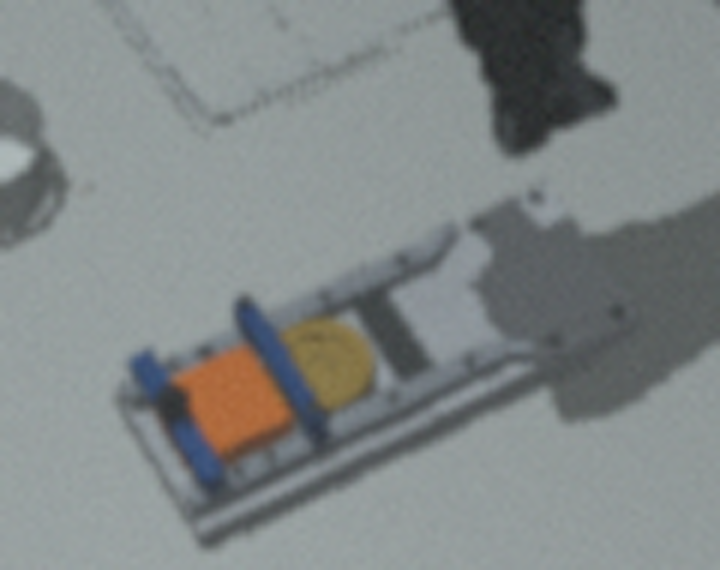

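View pics/scene20.png

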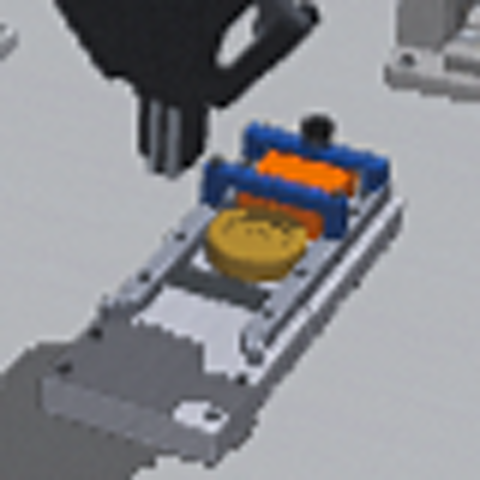

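The scene view shows the cap flat behind the lip at crop (255,245), its front at the orange face. The side view shows it at (325,365), with a strip of pocket floor between it and the lip. Handing in.

```bash
python3 - <<'E'
from h import *
s=readout.sense(); print(s['time'],s['qd'].round(3))
print(job.hand_in())
E
```

```text
37.1 [-0.001  0.006 -0.001  0.002  0.001  0.002 -0.   ]
the job is handed in; nothing more can be done
None
```

I laid the smaller plain brass cap flat on the infeed deck and let go of it. I then pushed it over the lip into the pocket and pressed it against the orange stop. After that I backed the arm away and handed in at 37.1 s; the hand-in reports no verdict.

**Last checks**
- **Position:** the cap lies down behind the lip at about x = 39 mm in the nest frame, near the middle line. Its measured top is about 30.5 mm, where flat on the pocket floor would be 32 mm; a cap still on the lip would read 37 mm.
- **Flatness:** the pictures show it flat, with a strip of pocket floor visible behind it. The slope fits from the depth data are too noisy to confirm that to 0.05 rad.
- **Push:** at the end of each pressing call the wrist force along the push read 5.5 to 7.0 N, over more than 3 s in all. It never quite reached the 8 N aimed for. I did not read the force on the stop directly; allowing for friction it should be about 4 to 6 N.
- **Bystanders:** I did not re-measure the check weight, cup and marker at the end. The arm never worked close to them.

**What disagreed or went wrong**
- **Fingertips short of the TCP:** the shut fingertips stand about 31 mm short of the reported TCP. My first closing therefore shut above the cap without touching it. I measured the offset with the wrist camera's depth and corrected for it.
- **First press:** the tool pitched and pressed down on the cap, so I backed off, levelled it and pressed again with small counter-turns.

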